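# Stow the cutting guides and tins in a bolted double-door cupboard

### The arm

A 6-joint arm with a two-finger parallel gripper is mounted at the origin on the work surface. World frame = base frame: x ahead of the robot, y to its left, z up, the work surface at z = 0. Lengths are in m, angles in rad, forces in N, time in s.
With the tool pointing down it reaches from about 0.3 to 1 m from the base axis. Payload 5.1 kg.
Tool frame: the origin (TCP) lies between the finger pads; the fingertips stand 17 mm ahead of it and the grasp point (between the pads) lies 2 mm behind it; z points along the fingers, y is the line along which they close (so a half turn about z gives the same grasp; the last joint's range is limited). The gripper opens to 95 mm and grips with 3 to 60 N. Pads are 20 mm wide; open, the fingers measure 119 mm over their backs; the gripper's body (75 mm by 180 mm) begins 59 mm behind the grasp point.
Start: joints at [-0.083, 0.124, 1.65, -0, 1.367, -0.083], TCP at [0.65, -0, 0.232] pointing down, gripper open.
Joint ranges: [-2.61, 2.61], [-1.02, 2.33], [0.03, 2.71], [-1.35, 4.49], [0.32, 2.68], [-2.91, 2.91]. Speed limits (rad/s): [2.57, 2.57, 3.14, 3.14, 3.14, 3.14].

### API

Orientations are given as a unit quaternion [w, x, y, z].
In Python, from bench import * gives the robot as it stands.
- The arm moves only by the tool move_arm, never from a script. Its argument "motion" is a list of rows, each an object of numbers: "gripper": the finger opening in m, from 0 to 0.0951; "x", "y", "z": the shift along the tool's x, y, z in m; "ax", "ay", "az": the turn, a rotation vector about the tool's x, y, z in rad. In form: [{"gripper": .., "x": .., "y": .., "z": .., "ax": .., "ay": .., "az": ..}, ...]. A call has 1 to 20 rows; each row is the pose to reach, as a shift and turn from the pose commanded when the call began, along the tool's axes at that moment; what a row does not reach only later rows make up. A row lasts 1/8 s, in which the tool goes at most 62.5 mm and 10.7 degrees, less where a joint would pass 70% of its speed; a pose out of reach is approached as far as the arm can. A call with a gripper value outside its range is refused whole. The fingers move at their own pace and stop on an object; "squeeze" is the grip in N (left out, the last holds). Time passes only in rows, so rows that repeat a pose let the fingers close. It gives the time, the measured TCP pose, the force, the opening and the grip force at its end, in the units of the state.
- get_obs(): the state, without advancing time (a new reading comes with each control period).
- snapshot(name): name is "scene" or "side" or "wrist"; returns a dict with "img" (420x560x3 uint8, blue, green, red), "z_map" (420x560 float32, m along the optical axis (not along the pixel's ray), 0 where there is no reading), "fov_y" (degrees; the focal length in pixels is half the picture's height over the tangent of half this angle, whatever the lens; pixels are square), "cx", "cy" (the principal point, pixels), "view" (4x4, takes a point from world to camera coordinates). Camera axes: x right, y down, z forward; pixel columns grow to the right and rows downward; lengths in m; the calibration is good to about 2 mm. A picture is of the moment at which its call begins.
- close_job(): hands the job in; it is judged then, once.
The state is a dict: "time": time; "joints": joint angles; "joint_velocities": joint speeds; "tau": joint torques, N m; "position": TCP position; "orientation": TCP orientation; "ft_force": force on the tool from outside, world axes, zero at the start; "moment": the same for the moment, N m; "width": finger opening in m; "finger_force": force on a finger pad.
Only numpy, scipy, OpenCV 4.12 (cv2) and the standard library are available. Lean on these libraries where they do the work, as an engineer would, in place of code of your own. Each camera call takes 0.05 s, during which the arm holds its last target. There are 200 camera calls.

### The job

Put the cutting guides and tins away in the low grey cupboard: swing the right-hand (active) door wide open, lift the flush bolt that this frees on the left-hand door, swing that door wide open too, and pull the tray well out. Draw each thin guide along its groove until it overhangs the front of the board far enough to grasp, lay every guide flat in the tray and stand every tin upright in it, all fully inside and none on top of a tin; then push the tray fully home, leaving the bolt up and both doors wide open. Leave the other things on the table where they are.

Things in the scene. Friction and masses are not known exactly. Their poses are not given: they have to be found in the camera images.
- cupboard: Low cupboard with grey laminate sides, 260 deep (x), 376 wide (y), 155 mm tall; origin at the centre of its underside, its doors at the -x side towards the robot. The top board is open over the front 80 mm (it covers local x from -50 to +130 mm), so that the tray's bar is reached from above once the doors are open.
- active_door (a joint): The active door (right-hand as the robot sees it, hinged at its right, -y, edge), a grey panel 178 wide, 135 tall, 16 mm thick. 0 = shut, 2.0 rad = limit; it swings out towards the robot, counter-clockwise from above and stays where left (friction 0.06 N m). A skirted cap at its free edge (85 wide, top 198 mm over the table) covers the left door's bolt tab and keeps it down until this door is opened.
- active_hinge (a point): On the vertical hinge axis of the active door, at mid height; local x, y axes turn with the door (y from the hinge to the free edge, x into the cupboard when shut).
- active_pull (a point): Free upper end of the active door's pull, an upright steel bar 12 mm thick, 50 mm in front of the door's face and 90 mm from the hinge along the door; the bar runs from this point (150 mm over the table) down 75 mm to its bracket, so it can be pinched from above.
- passive_door (a joint): The passive door (left-hand, hinged at its left, +y, edge), a grey panel 178 wide, 135 tall, 16 mm thick. 0 = shut, 2.0 rad = limit; it swings out towards the robot, clockwise from above and stays where left (friction 0.06 N m). Held shut by its bolt.
- passive_hinge (a point): On the vertical hinge axis of the passive door, at mid height; axes turn with the door (-y from the hinge to the free edge).
- passive_pull (a point): Free upper end of the passive door's pull, the same bar, mirrored.
- bolt (a joint): Lift of the passive door's flush bolt: 0 = down and engaged in the sill, 0.022 m = fully up. The door is free from about 0.016. It stays where it is left (friction 2.5 N).
- bolt_tab (a point): Middle of the top of the bolt's pull tab, a steel block 12 (along door thickness) x 26 (along door) x 30 mm tall standing on top of the passive door near its free edge, 150 mm from the hinge; its top is 189 mm over the table when down. The point turns with the door.
- tray (a joint): Travel of the tray out of the cupboard, towards the robot (cupboard -x): 0 = fully home, 0.15 m = fully out. Friction about 1.5 N; it stays where it is left. Both doors must stand about 1.45 rad open or more to let it pass; it bears on them otherwise.
- tray_bar (a point): Middle of the tray's pull, a horizontal steel bar 10 mm thick and 70 mm long along y, 105 mm over the table, on two end posts just behind the tray's front wall.
- tray_floor (a point): Centre of the open tray's inner floor, 19 mm over the table; x away from the robot. Inside 208 (x) by 300 mm (y), walls 5 thick, 25 mm high. The pull's posts stand at x = -97, y = +-35 mm. With the tray 0.15 m out, the cupboard's top board starts 109 mm beyond this point in +x.
- board: Wooden packing board, 240 (x) x 200 (y) x 38 mm thick, fixed; origin at the centre of its underside. Two grooves run along its x, centred at y = -45 and +45 mm, between strips 8 wide and 10 mm tall; they are open at the front edge (x = -120 mm, towards the robot).
- plate1: Thin plain aluminium cutting guide, 140 x 44 x 4 mm, 70 g; origin at the centre of its underside, x along its length. Starts flat in a groove of the board, length along the board's x, 3 mm of play to the strips at each side (no room for fingers); slides easily, and closed fingertips pressed lightly on it can drag it. May be absent.
- plate2: Thin plain aluminium cutting guide, 140 x 44 x 4 mm, 70 g; origin at the centre of its underside, x along its length. Starts flat in a groove of the board, length along the board's x, 3 mm of play to the strips at each side (no room for fingers); slides easily, and closed fingertips pressed lightly on it can drag it. May be absent.
- tin1: A plain steel tin with a dark lid, 52 mm across the lid (body 50), 45 mm tall, about 150 g; origin at the centre of its underside. Stands on the table. May be absent.
- tin2: A plain steel tin with a dark lid, 52 mm across the lid (body 50), 45 mm tall, about 150 g; origin at the centre of its underside. Stands on the table. May be absent.
- tin3: A plain steel tin with a dark lid, 52 mm across the lid (body 50), 45 mm tall, about 150 g; origin at the centre of its underside. Stands on the table. May be absent.
- basket: Bystander: wooden bowl, 120 mm across, 60 tall; origin under its centre.
- syrup: Bystander: amber bottle, 56 mm across, 160 tall; origin under its centre.
- stamp: Bystander: white hand stamp, 40 mm across, 78 tall; origin under its centre.
- tape: Bystander: cardboard ring of tape lying flat, 76 mm across, 24 tall; origin under its centre.
- jar: Bystander: glass jar, 70 mm across, 90 tall; origin under its centre.
- spoon: Bystander: steel spoon lying flat; origin near its middle.

How it is judged:
By the outcome, as a careful person would: the job done as asked, in the order asked, and still so for the second after the job is handed in, with the robot touching nothing.
Of plate1, plate2 only 1 to 2 are there at a start; the rules pass over those that are not, and their reading is None.
Of tin1, tin2, tin3 only 1 to 2 are there at a start; the rules pass over those that are not, and their reading is None.
At some moment in a run one of tin1, tin2, tin3 may be knocked a few centimetres aside while the robot is not near it.
It also fails if it takes over 210 s, if anything falls off the work surface, if the arm or the gripper's body presses on something with over 40 N, if the wrist force passes 120 N, or if a joint passes its speed limit or range.

## Working session

There is one attempt and no reset: what is moved stays moved. The work goes in short steps, Python scripts to look and compute and a tool call to move; the robot and the scene stay as the last step left them, time stands still between calls to the robot, and variables do not carry over. Pictures are saved under pics/ and viewed, at most 14 in all, crops included, and the job is handed in when it is done.

Besides the shell and the picture viewer there is one more tool, called after "Emit:" as name(argument=value, ...) on one line, values as JSON. move_arm: Moves the arm, as the interface text tells. Its arguments: {"type":"object","properties":{"motion":{"type":"array"},"squeeze":{"type":"number"}},"required":["motion"]}

```bash
mkdir -p pics
cat > h.py <<'E'
from bench import *
import numpy as np, cv2
def snap(n,f=None):
    s=snapshot(n)
    if f: cv2.imwrite('pics/'+f,s['img'])
    return s
def cloud(s):
    z=s['z_map']; h,w=z.shape; f=h/2/np.tan(np.radians(s['fov_y'])/2)
    v,u=np.mgrid[:h,:w]
    P=np.stack([(u-s['cx'])*z/f,(v-s['cy'])*z/f,z,np.ones_like(z)],-1)
    W=P@np.linalg.inv(s['view']).T
    W=W[...,:3]; W[z==0]=np.nan
    return W
E
python3 - <<'E'
from h import *
o=get_obs(); print({k:np.round(v,3) for k,v in o.items()})
for n in ['scene','side','wrist']:
    s=snap(n,n+'0.png'); np.save(n+'0.npy',cloud(s)); print(n,s['fov_y'],np.round(np.linalg.inv(s['view']),3).tolist())
a=cv2.imread('pics/scene0.png');b=cv2.imread('pics/side0.png')
E
```

```text
{'time': np.float64(0.0), 'joints': array([-0.083,  0.124,  1.652, -0.   ,  1.367, -0.083]), 'joint_velocities': array([ 0.001, -0.   , -0.002, -0.   , -0.002,  0.   ]), 'tau': array([-1.0000e-03, -4.1760e+01, -3.5994e+01,  7.7000e-02,  4.9000e-02,
       -0.0000e+00]), 'position': array([0.649, 0.   , 0.23 ]), 'orientation': array([-0.001,  0.707,  0.707, -0.001]), 'ft_force': array([0.289, 0.399, 1.333]), 'moment': array([-0.02 ,  0.024, -0.021]), 'finger_force': np.float64(0.0), 'width': np.float64(0.095)}
scene 42.64698632263003 [[-0.835, 0.451, -0.314, 1.037], [0.55, 0.692, -0.468, 0.736], [0.006, -0.564, -0.826, 1.357], [0.0, 0.0, 0.0, 1.0]]
side 56.21494085144188 [[0.704, 0.559, -0.439, 1.093], [0.71, -0.546, 0.444, -0.497], [0.008, -0.624, -0.782, 1.076], [0.0, 0.0, 0.0, 1.0]]
wrist 67.1226239244239 [[1.0, -0.001, -0.001, 0.65], [-0.001, -0.965, -0.261, 0.074], [-0.0, 0.261, -0.965, 0.383], [0.0, 0.0, 0.0, 1.0]]
```

View pics/scene0.png

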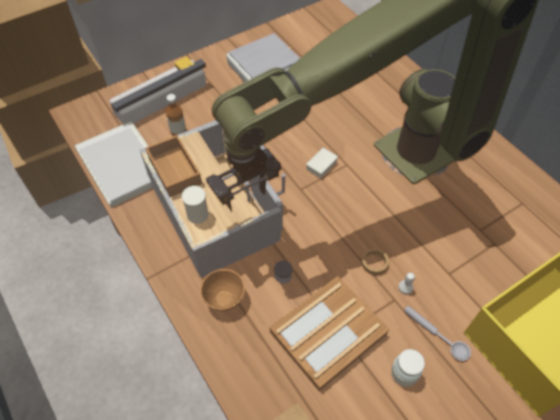

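View pics/side0.png

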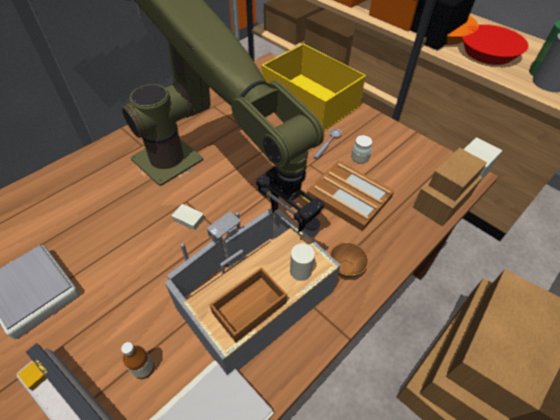

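The scene view shows the cupboard at about (210,205), with its doors facing the robot. The board with two guides is at (330,330) and a dark-lidded tin at (283,270). The side view shows the doors at about (230,240). I'll make a top-down map by fusing the clouds.

```bash
cat >> h.py <<'E'
def ortho(cl,imgs,x0,x1,y0,y1,r=0.002):
    H=int((x1-x0)/r);W=int((y1-y0)/r)
    im=np.zeros((H,W,3),np.uint8);hm=np.full((H,W),-1.)
    for c,i in zip(cl,imgs):
        p=c.reshape(-1,3);q=i.reshape(-1,3)
        ok=np.isfinite(p[:,0])&(p[:,2]<0.26)&(p[:,2]>-.02);p=p[ok];q=q[ok]
        a=((x1-p[:,0])/r).astype(int);b=((y1-p[:,1])/r).astype(int)
        ok=(a>=0)&(a<H)&(b>=0)&(b<W)
        for aa,bb,zz,cc in zip(a[ok],b[ok],p[ok,2],q[ok]):
            if zz>hm[aa,bb]: hm[aa,bb]=zz;im[aa,bb]=cc
    return im,hm
E
python3 - <<'E'
from h import *
N=['scene','side','wrist']
im,hm=ortho([np.load(n+'0.npy') for n in N],[cv2.imread(f'pics/{n}0.png') for n in N],0.3,1.05,-0.55,0.45,.0025)
k=np.ones((3,3),np.uint8)
d=cv2.dilate(im,k); im[hm<0]=d[hm<0]
np.save('hm0.npy',hm)
hc=cv2.applyColorMap(np.clip(cv2.dilate(hm.astype(np.float32),k)*1200,0,255).astype(np.uint8),cv2.COLORMAP_JET)
out=np.vstack([im,hc]); print(out.shape)
o2=np.hstack([im,hc]); cv2.imwrite('pics/top0.png',out)
E
```

```text
(600, 400, 3)
```

View pics/top0.png

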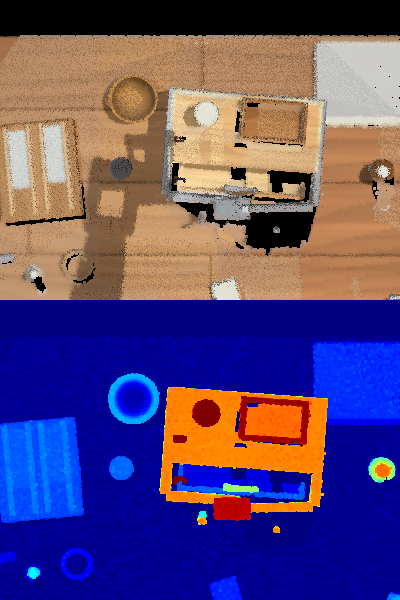

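The fused top view shows the cupboard centred near (245,145) with yaw about -0.12, the cap at (232,208) and the one tin at (121,167). The board at the left edge holds both guides. Next I'll fit the poses.

Run:
```python
from h import *
N=['scene','side','wrist']
P=np.vstack([np.load(n+'0.npy').reshape(-1,3) for n in N]);C=np.vstack([cv2.imread(f'pics/{n}0.png').reshape(-1,3) for n in N]).astype(int)
ok=np.isfinite(P[:,0]);P=P[ok];C=C[ok]
x,y,z=P.T
def rect(m,n):
    p=P[m]; r=cv2.minAreaRect(p[:,:2].astype(np.float32)*1000); print(n,m.sum(),np.round(r[0],1),np.round(r[1],1),round(r[2],2),'z',np.round(np.percentile(p[:,2],[5,50,95]),3)); return r
sat=C.max(1)-C.min(1)
box=(x>.45)&(x<.9)&(y>-.4)&(y<.1)
rect(box&(z>.148)&(z<.162),'cup all')
rect(box&(z>.148)&(z<.162)&(sat>50),'cup wood top')
rect(box&(z>.19)&(z<.205)&(x<.56),'cap')
b=(x>.45)&(x<.8)&(y>.23)&(y<.55)
for lo,hi in[(.034,.041),(.0445,.053)]: rect(b&(z>lo)&(z<hi)&(x>.4),f'board{lo}')
rect(b&(z>.036)&(z<.047)&(sat<25)&(C.min(1)>120),'plates')
t=(abs(x-.632)<.04)&(abs(y-.148)<.04)&(z>.038)&(z<.055); print('tin',cv2.minEnclosingCircle(P[t][:,:2].astype(np.float32)), np.median(P[t],0))
bar=box&(z>.095)&(z<.115)&(x<.63)&(x>.5); rect(bar,'bar')
im,hm=ortho([np.load(n+'0.npy') for n in N],[cv2.imread(f'pics/{n}0.png') for n in N],0.25,1.0,-0.75,0.75,.0025)
hm=cv2.dilate(hm.astype(np.float32),np.ones((3,3)))
m=((hm>.036)&(hm<.054)).astype(np.uint8)
n,l,s,c=cv2.connectedComponentsWithStats(m)
for i in range(1,n):
    if s[i,4]>60: print('comp',s[i],'x',round(1.0-c[i,1]*.0025,3),'y',round(.75-c[i,0]*.0025,3),'zmax')
```

```text
cup all 42448 [ 646.7 -158.6] [400.7 337.9] 85.63 z [0.153 0.155 0.159]
cup wood top 28139 [ 651.1 -154. ] [385.4 325.7] 85.58 z [0.153 0.155 0.159]
cap 470 [ 527.1 -130.1] [51.9 86.7] 0.98 z [0.195 0.198 0.201]
board0.034 5005 [619.6 402.4] [243.  302.4] 5.8 z [0.035 0.038 0.041]
board0.0445 2120 [620.3 405.1] [233.  298.8] 6.35 z [0.045 0.047 0.052]
plates 2440 [636.2 418.9] [163.4 297.9] 21.19 z [0.038 0.042 0.046]
tin ((0.6301025152206421, 0.14667898416519165), 0.02757234126329422) [0.62919966 0.14718611 0.04467622]
bar 1899 [ 564.9 -152.9] [400.9 129.8] 89.98 z [0.097 0.107 0.114]
comp [ 433   23   63   70 1888] x 0.856 y -0.407 zmax
comp [456  23  11  11  69] x 0.931 y -0.404 zmax
comp [488  23  27  15 182] x 0.924 y -0.506 zmax
comp [513  23  25  27 234] x 0.906 y -0.558 zmax
comp [495  35  15  14  69] x 0.896 y -0.502 zmax
comp [502  46   7  17  71] x 0.866 y -0.512 zmax
comp [515  51  14  13  99] x 0.858 y -0.551 zmax
comp [234  59  40  40 244] x 0.803 y 0.12 zmax
comp [517  60  20  14  87] x 0.837 y -0.566 zmax
comp [526  69  13  12  65] x 0.818 y -0.579 zmax
comp [489  81  36  17 293] x 0.777 y -0.515 zmax
comp [455  87  14  10  61] x 0.769 y -0.402 zmax
comp [ 113   97   91  106 8012] x 0.626 y 0.356 zmax
comp [229 136  25  24 477] x 0.631 y 0.148 zmax
comp [297 161  76  15 380] x 0.576 y -0.071 zmax
comp [374 162  51  18 351] x 0.565 y -0.258 zmax
comp [507 272  83  28 445] x 0.301 y -0.617 zmax
```

```bash
cat > fit.py <<'E'
from h import *
N=['scene','side','wrist']
IM,HM=ortho([np.load(n+'0.npy') for n in N],[cv2.imread(f'pics/{n}0.png') for n in N],0.4,0.85,-0.4,0.55,.002)
HM=cv2.morphologyEx(HM.astype(np.float32),cv2.MORPH_CLOSE,np.ones((3,3)))
def cc(lo,hi,xr,yr,k=3,close=0):
    m=((HM>lo)&(HM<hi)).astype(np.uint8)
    r0,r1=[int((.85-v)/.002) for v in xr[::-1]];c0,c1=[int((.55-v)/.002) for v in yr[::-1]]
    g=np.zeros_like(m);g[max(r0,0):r1,max(c0,0):c1]=1;m*=g
    if close:m=cv2.morphologyEx(m,cv2.MORPH_CLOSE,np.ones((close,close),np.uint8))
    m=cv2.morphologyEx(m,cv2.MORPH_OPEN,np.ones((k,k),np.uint8))
    n,l,s,c=cv2.connectedComponentsWithStats(m); i=1+np.argmax(s[1:,4])
    r,cl=np.nonzero(l==i); return np.stack([.85-(r+.5)*.002,.55-(cl+.5)*.002],1)
def show(p,n):
    r=cv2.minAreaRect((p*1000).astype(np.float32)); print(n,len(p),np.round(r[0],1),np.round(np.array(r[1])+2,1),round(r[2],2))
if __name__=='__main__':
    p=cc(.145,.165,(.45,.85),(-.4,.1),3,9); show(p,'cup')
    show(cc(.19,.205,(.45,.56),(-.25,0)),'cap')
    show(cc(.03,.055,(.45,.8),(.23,.55),5,5),'board')
    show(cc(.095,.115,(.5,.62),(-.3,0),2),'bar')
    # pull bars
    for yr in[(-.1,0.05),(-.35,-.2)]:
        q=cc(.13,.157,(.45,.53),yr,2); show(q,'pull')
    # cup yaw by projecting edges
    for th in np.radians([-7,-6.5,-6,-5.5,-5,-4.5,-4]):
        c,s=np.cos(th),np.sin(th); a=p@[c,s];b=p@[-s,c]; print(round(np.degrees(th),1),[round(np.percentile(a,q)*1000,1) for q in(0,.5,99.5,100)],[round(np.percentile(b,q)*1000,1) for q in(0,.5,99.5,100)])
    g=cv2.cvtColor(IM,cv2.COLOR_BGR2HSV)
    m=((HM>.034)&(HM<.05)&(g[...,1]<60)&(g[...,2]>140)).astype(np.uint8); m[:, int(.32/.002):]=0
    m=cv2.morphologyEx(cv2.morphologyEx(m,cv2.MORPH_CLOSE,np.ones((3,3))),cv2.MORPH_OPEN,np.ones((5,5)))
    n,l,s,c=cv2.connectedComponentsWithStats(m)
    for i in range(1,n):
        if s[i,4]>300:
            r,cl=np.nonzero(l==i);show(np.stack([.85-(r+.5)*.002,.55-(cl+.5)*.002],1),'plate')
E
python3 fit.py
```

```text
cup 18545 [ 669.5 -159.2] [399.2 295.9] 85.74
cap 1029 [ 528. -130.] [88. 52.] 90.0
board 12278 [624.6 354.2] [245.6 206.8] 5.48
bar 213 [ 576.3 -153.9] [84.4 14.3] 85.6
pull 27 [496. -58.] [16. 12.] 90.0
pull 69 [ 525. -253.] [38. 10.] 90.0
-7.0 [np.float64(538.4), np.float64(546.0), np.float64(833.6), np.float64(838.8)] [np.float64(-277.8), np.float64(-273.7), np.float64(122.4), np.float64(127.9)]
-6.5 [np.float64(537.5), np.float64(545.8), np.float64(831.8), np.float64(836.5)] [np.float64(-283.1), np.float64(-279.2), np.float64(115.9), np.float64(120.8)]
-6.0 [np.float64(536.4), np.float64(545.2), np.float64(830.0), np.float64(834.1)] [np.float64(-288.7), np.float64(-284.8), np.float64(109.3), np.float64(113.8)]
-5.5 [np.float64(535.4), np.float64(544.2), np.float64(828.4), np.float64(831.7)] [np.float64(-294.2), np.float64(-290.4), np.float64(102.9), np.float64(106.8)]
-5.0 [np.float64(534.3), np.float64(542.7), np.float64(826.8), np.float64(829.2)] [np.float64(-299.6), np.float64(-296.2), np.float64(96.6), np.float64(99.7)]
-4.5 [np.float64(533.1), np.float64(541.3), np.float64(825.6), np.float64(827.1)] [np.float64(-305.1), np.float64(-302.3), np.float64(90.5), np.float64(92.7)]
-4.0 [np.float64(531.9), np.float64(539.7), np.float64(824.6), np.float64(826.8)] [np.float64(-310.5), np.float64(-308.4), np.float64(84.5), np.float64(86.4)]
plate 1670 [666.2 315.2] [147.  53.] 4.76
plate 1758 [650.9 403.7] [148.9  52.7] 5.44
```

Run:
```python
from h import *
th=np.radians(-4.3);c,s=np.cos(th),np.sin(th)
for n in ['scene','side','wrist']:
    W=np.load(n+'0.npy');I=cv2.imread(f'pics/{n}0.png').astype(int)
    P=W.reshape(-1,3);P=P[np.isfinite(P[:,0])]
    def q(m,t,f):
        if m.sum()<20: return
        p=P[m][:,:2]@np.array([[c,-s],[s,c]]) if f else P[m][:,:2]
        print(n,t,m.sum(),np.round(np.percentile(p,[.5,2,50,98,99.5],axis=0)*1000,1).T.tolist(), 'z',np.round(np.percentile(P[m][:,2],[5,50,95])*1000,1))
    x,y,z=P.T
    q((z>.15)&(z<.16)&(x>.53)&(x<.86)&(y>-.4)&(y<.1),'cup',1)
    q((z>.192)&(z<.205)&(x>.45)&(x<.56)&(y>-.25)&(y<0),'cap',1)
    q((z>.038)&(z<.05)&(x>.59)&(x<.67)&(y>.1)&(y<.19),'tin',0)
    q((z>.1)&(z<.11)&(x>.55)&(x<.6)&(y>-.3)&(y<0),'bar',1)
    q((z>.138)&(z<.152)&(x>.4)&(x<.52)&(y>-.4)&(y<-.2),'pullR',1)
    q((z>.138)&(z<.152)&(x>.4)&(x<.53)&(y>-.1)&(y<.1),'pullL',1)
# cross sections in cupboard frame, side cam: wall tops over local y at several x'
W=np.load('side0.npy');P=W.reshape(-1,3);P=P[np.isfinite(P[:,0])]
L=P[:,:2]@np.array([[c,-s],[s,c]])
for n in ['scene','side']:
  P=np.load(n+'0.npy').reshape(-1,3);P=P[np.isfinite(P[:,0])];L=P[:,:2]@np.array([[c,-s],[s,c]])
  for xx in (.60,.66,.72,.78):
    m=(abs(L[:,0]-xx)<.015)&(P[:,2]>.15)&(P[:,2]<.16)&(L[:,1]>-.4)&(L[:,1]<.2); print(n,xx,np.round(np.percentile(L[m,1],[0,1,99,100])*1000,1))
  for yy in (-.27,-.2,-.1,0,.05):
    m=(abs(L[:,1]-yy)<.015)&(P[:,2]>.15)&(P[:,2]<.16)&(L[:,0]>.5)&(L[:,0]<.9); v=np.sort(L[m,0]); g=np.where(np.diff(v)>.012)[0]; print(n,'y',yy,np.round(v[[0,-1]]*1000,1),[(round(v[i]*1e3),round(v[i+1]*1e3)) for i in g])
```

```text
scene cup 4421 [[552.4, 559.5, 715.6, 823.7, 825.2], [-303.8, -297.9, -24.3, 86.2, 88.0]] z [151.2 155.4 159.3]
scene tin 245 [[605.7, 607.9, 630.9, 654.9, 656.2], [120.0, 122.4, 146.8, 171.0, 171.4]] z [40.6 44.9 49.1]
scene bar 36 [[563.9, 564.6, 565.8, 593.8, 595.0], [-79.5, -79.5, -31.8, 35.8, 37.9]] z [101.1 106.  109.2]
side cup 6903 [[546.9, 551.5, 710.4, 821.9, 822.9], [-304.7, -302.2, -116.1, 81.6, 85.8]] z [152.6 155.8 159.2]
side cap 454 [[509.3, 511.7, 537.3, 561.2, 562.7], [-133.2, -132.1, -91.3, -49.4, -46.8]] z [195.1 198.4 201.2]
side tin 128 [[617.9, 618.7, 634.7, 653.0, 654.5], [119.8, 120.5, 142.6, 169.8, 170.8]] z [40.9 44.9 48.4]
side bar 143 [[559.9, 560.3, 564.0, 592.5, 592.7], [-147.8, -145.7, -81.9, 36.1, 40.9]] z [100.5 106.1 109.6]
wrist cup 29266 [[549.2, 553.1, 699.3, 816.6, 821.4], [-59.2, -52.3, 51.6, 87.4, 88.0]] z [153.4 154.6 155.6]
wrist tin 2436 [[603.9, 605.5, 628.6, 651.6, 653.4], [122.0, 123.7, 147.3, 170.2, 171.8]] z [43.3 44.7 46. ]
wrist bar 530 [[562.5, 562.7, 585.0, 591.7, 591.8], [-104.8, -103.4, -79.9, 39.4, 41.3]] z [100.8 107.5 109.7]
s
[... 155 characters left out ...]
 88.5]
scene y -0.27 [607.2 825.2] [(607, 631), (631, 645), (704, 720), (736, 771), (798, 814)]
scene y -0.2 [644.5 825.4] [(703, 719)]
scene y -0.1 [646.4 825.6] [(668, 703), (734, 766)]
scene y 0 [502.1 825.1] [(504, 549), (567, 644), (751, 781)]
scene y 0.05 [550.4 825.8] [(567, 644)]
side 0.6 [-305.  -305.    86.2   86.7]
side 0.66 [-305.2 -302.5   79.2   88.2]
side 0.72 [-305.  -303.9   84.1   87.8]
side 0.78 [-305.4 -304.1   83.8   87. ]
side y -0.27 [544.4 823.2] [(563, 642)]
side y -0.2 [539.5 823.1] [(556, 642), (689, 718), (789, 811)]
side y -0.1 [542.7 823.1] [(566, 641), (689, 718)]
side y 0 [547.3 823.5] [(564, 642), (729, 789)]
side y 0.05 [546.6 823.1] [(567, 641), (712, 744)]
```

View pics/wrist0.png

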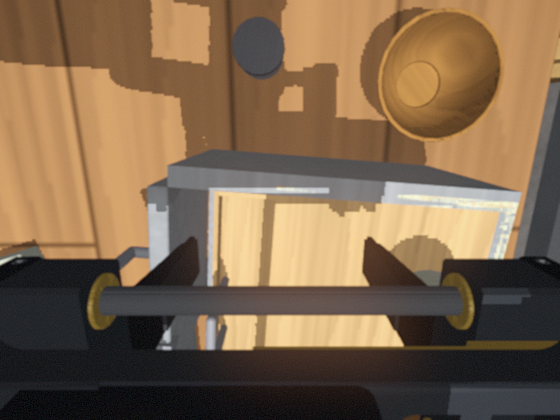

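The wrist view shows the tin lid at (258,46), the bowl at (440,75) and the cupboard corner at about (160,190). Local fits give the cupboard front plane and centreline, with yaw about -4.3°. I'll move above the right pull and look again.

Emit:
move_arm(motion=[{"gripper": 0.04,"x": -0.03,"y": -0.05,"z": -0.03},{"gripper": 0.04,"x": -0.08,"y": -0.1,"z": -0.03},{"gripper": 0.04,"x": -0.13,"y": -0.13,"z": -0.03},{"gripper": 0.04,"x": -0.18,"y": -0.17,"z": -0.03},{"gripper": 0.04,"x": -0.235,"y": -0.17,"z": -0.03},{"gripper": 0.04,"x": -0.235,"y": -0.17,"z": -0.03},{"gripper": 0.04,"x": -0.235,"y": -0.17,"z": -0.03}])

```text
invalid input
```

Run:
```python
from h import *
o=get_obs();print(o['time'],o['position'],o['orientation'],o['ft_force'])
c,s=np.cos(-.075),np.sin(-.075)
ims=[]
for n in ['scene','side','wrist']:
    S=snap(n,n+'1.png');W=cloud(S);np.save(n+'1.npy',W);P=W.reshape(-1,3);P=P[np.isfinite(P[:,0])]
    L=P[:,:2]@np.array([[c,-s],[s,c]])
    for t,lo,hi,y0,y1 in [('R',.1,.152,-.25,-.15),('L',.1,.152,-.06,.03)]:
        m=(P[:,2]>lo)&(P[:,2]<hi)&(L[:,0]>.45)&(L[:,0]<.53)&(L[:,1]>y0)&(L[:,1]<y1)
        if m.sum()>3: print(n,t,m.sum(),np.round(np.percentile(L[m],[2,50,98],axis=0)*1e3,1).T.tolist(),P[m][:,2].max())
    t=(P[:,2]>.185)&(P[:,2]<.205)&(L[:,0]>.5)&(L[:,0]<.57)&(L[:,1]>-.15)&(L[:,1]<-.03)
    if t.sum()>9: print(n,'cap',np.round(np.percentile(L[t],[2,50,98],axis=0)*1e3,1).T.tolist())
    b=(P[:,2]>.1)&(P[:,2]<.109)&(L[:,0]>.57)&(L[:,0]<.6)&(L[:,1]>-.17)&(L[:,1]<-.05)
    if b.sum()>9: print(n,'bar',np.round(np.percentile(L[b],[2,50,98],axis=0)*1e3,1).T.tolist())
I=np.vstack([cv2.imread('pics/wrist1.png')]);cv2.imwrite('pics/w1.png',I)
```

```text
0.15 [ 6.49531794e-01 -1.65106503e-05  2.30673097e-01] [-5.94833213e-04  7.07116311e-01  7.07096808e-01 -5.22145776e-04] [ 0.56293841  0.15647001 -0.1063471 ]
scene L 45 [[496.6, 501.9, 506.6], [-19.9, -15.3, -11.0]] 0.15180764482017262
scene cap [[514.7, 519.4, 523.7], [-112.3, -107.2, -98.9]]
side R 47 [[487.4, 492.8, 495.1], [-210.5, -206.0, -200.3]] 0.15186060259262857
side L 16 [[494.0, 502.2, 503.5], [-23.7, -19.7, -14.5]] 0.14932498111936388
side cap [[511.6, 539.1, 561.9], [-132.6, -90.5, -49.3]]
side bar [[582.0, 590.4, 592.4], [-146.7, -108.9, -71.3]]
wrist L 80 [[495.0, 501.9, 503.1], [-20.9, -14.5, -11.4]] 0.11236998735020437
wrist bar [[582.9, 589.0, 591.8], [-103.9, -84.2, -68.2]]
```

View pics/wrist1.png

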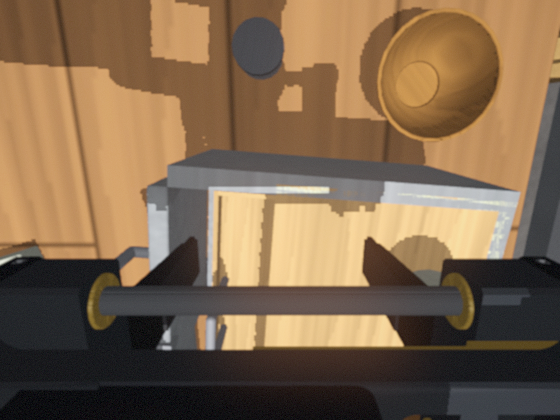

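The call was refused, probably because every field is needed in each row. The picture is unchanged: tin at (258,46), bowl at (440,75).

Emit:
move_arm(motion=[{"gripper": 0.04,"x": -0.03,"y": -0.05,"z": -0.03,"ax": 0,"ay": 0,"az": 0},{"gripper": 0.04,"x": -0.08,"y": -0.1,"z": -0.03,"ax": 0,"ay": 0,"az": 0},{"gripper": 0.04,"x": -0.13,"y": -0.13,"z": -0.03,"ax": 0,"ay": 0,"az": 0},{"gripper": 0.04,"x": -0.18,"y": -0.17,"z": -0.03,"ax": 0,"ay": 0,"az": 0},{"gripper": 0.04,"x": -0.24,"y": -0.17,"z": -0.03,"ax": 0,"ay": 0,"az": 0},{"gripper": 0.04,"x": -0.24,"y": -0.17,"z": -0.03,"ax": 0,"ay": 0,"az": 0},{"gripper": 0.04,"x": -0.24,"y": -0.17,"z": -0.03,"ax": 0,"ay": 0,"az": 0}])

```text
time: 1.18
position: [0.48, -0.2399, 0.2615]
orientation: [-0.0, 0.707, 0.707, 0.0]
ft_force: [-0.7, 0.1, -0.0]
width: 0.0401
finger_force: 0.0
```

Run:
```python
from h import *
o=get_obs();print(o['time'],o['position'],o['orientation'],o['ft_force'])
c,s=np.cos(-.075),np.sin(-.075)
for n in ['scene','side','wrist']:
    S=snap(n,n+'1.png');W=cloud(S);np.save(n+'1.npy',W);P=W.reshape(-1,3);P=P[np.isfinite(P[:,0])]
    L=P[:,:2]@np.array([[c,-s],[s,c]])
    for t,lo,hi,y0,y1 in [('R',.1,.155,-.25,-.15),('L',.1,.155,-.06,.03)]:
        m=(P[:,2]>lo)&(P[:,2]<hi)&(L[:,0]>.45)&(L[:,0]<.53)&(L[:,1]>y0)&(L[:,1]<y1)
        if m.sum()>3: print(n,t,m.sum(),np.round(np.percentile(L[m],[2,50,98],axis=0)*1e3,1).T.tolist(),P[m][:,2].max())
        m&=P[:,2]>.143
        if m.sum()>3: print(n,t,'top',m.sum(),np.round(np.percentile(L[m],[2,50,98],axis=0)*1e3,1).T.tolist())
    t=(P[:,2]>.185)&(P[:,2]<.205)&(L[:,0]>.5)&(L[:,0]<.57)&(L[:,1]>-.15)&(L[:,1]<-.03)
    if t.sum()>9: print(n,'cap',np.round(np.percentile(L[t],[2,50,98],axis=0)*1e3,1).T.tolist())
    b=(P[:,2]>.1)&(P[:,2]<.109)&(L[:,0]>.57)&(L[:,0]<.6)&(L[:,1]>-.17)&(L[:,1]<-.05)
    if b.sum()>9: print(n,'bar',np.round(np.percentile(L[b],[2,50,98],axis=0)*1e3,1).T.tolist())
    for yy in (-.28,-.25,-.22,-.19,-.16,-.13,-.03,0,.04,.07):
        m=(abs(L[:,1]-yy)<.01)&(P[:,2]>.145)&(P[:,2]<.16)&(L[:,0]>.52)&(L[:,0]<.575)
        if m.sum()>5: print(n,'door',yy,np.round(np.percentile(L[m,0],[2,50,98])*1e3,1))
```

```text
1.175 [ 0.47995628 -0.23991644  0.26153456] [-3.35564197e-04  7.07413584e-01  7.06799735e-01  2.08571408e-04] [-0.65100135  0.09960377 -0.00100967]
scene R 37 [[486.2, 492.4, 497.1], [-208.6, -201.9, -196.9]] 0.15392180222234741
scene R top 13 [[485.9, 491.8, 496.7], [-208.7, -202.0, -197.4]]
scene L 52 [[495.6, 502.3, 506.1], [-23.3, -15.3, -10.4]] 0.15469415178277157
scene L top 16 [[495.7, 501.9, 506.6], [-24.8, -16.4, -12.6]]
scene cap [[514.1, 539.7, 564.0], [-130.3, -88.0, -48.5]]
scene bar [[584.7, 590.8, 594.6], [-144.7, -104.4, -66.9]]
scene door -0.28 [549.5 559.6 572.7]
scene door -0.25 [544.7 555.6 563.6]
scene door -0.22 [544.6 553.5 559.5]
scene door -0.19 [542.3 552.  558.3]
scene door -0.16 [542.6 551.9 554.7]
scene door -0.13 [549.  551.1 552. ]
scene door -0.03 [551.  560.4 566.6]
scene door 0 [549.2 559.2 566. ]
scene door 0.04 [550.  559.7 566.2]
scene door 0.07 [551.2 562.3 574.2]
side R 53 [[485.1, 492.5, 495.5], [-210.7, -206.2, -200.0]] 0.1544761533950919
side R top 16 [[484.1, 492.1, 495.5], [-210.3, -205.1, -200.4]]
side L 22 [[494.9, 501.4, 503.8], [-25.3, 
[... 389 characters left out ...]

side door -0.13 [531.7 546.7 549.1]
side door -0.03 [547.9 556.5 563.7]
side door 0 [548.  558.4 563.4]
side door 0.04 [547.2 557.3 564.8]
side door 0.07 [548.9 562.8 574.1]
wrist R 273 [[483.3, 489.0, 494.3], [-207.7, -199.6, -197.5]] 0.1549003072539079
wrist R top 145 [[483.4, 489.0, 493.8], [-208.0, -201.2, -197.6]]
wrist L 7 [[495.2, 497.7, 500.2], [-24.2, -23.7, -23.2]] 0.10299575137461275
wrist cap [[511.4, 535.6, 560.0], [-129.6, -89.2, -54.2]]
wrist bar [[581.9, 585.0, 591.4], [-147.2, -136.1, -72.5]]
wrist door -0.25 [555.4 556.7 557.7]
wrist door -0.22 [539.9 547.9 555.9]
wrist door -0.19 [537.1 544.8 553.2]
wrist door -0.16 [534.3 541.8 550.5]
wrist door -0.13 [532.7 539.9 547.9]
```

View pics/wrist1.png

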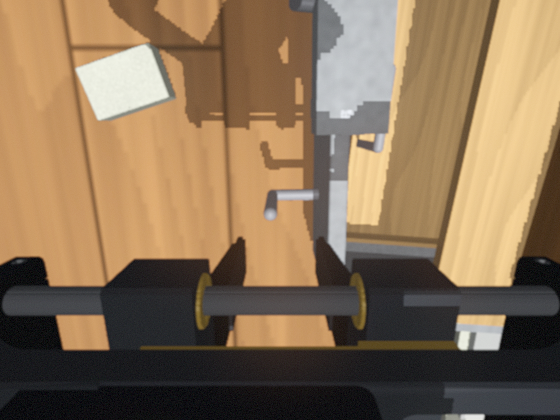

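The wrist view shows the active pull's top at (270,210), the cap at (350,95), and the bolt tab hidden under the cap. The active door is already about 0.09 rad ajar. I'll compute the arc for the door.

```bash
cat >> h.py <<'E'
TH=-.075
def w2(xl,yl): c,s=np.cos(TH),np.sin(TH); return np.array([c*xl-s*yl,s*xl+c*yl])
def rows(poses,R0=None,p0=None,nd=3):
    """poses: (x,y,z,dyaw) world, dyaw = CCW turn from above relative to current. prints tool-frame rows"""
    from scipy.spatial.transform import Rotation as R
    o=get_obs()
    q=o['orientation']; M=R.from_quat([q[1],q[2],q[3],q[0]]).as_matrix()
    p0=o['position'] if p0 is None else p0
    for x,y,z,a in poses:
        d=M.T@(np.array([x,y,z])-p0); print(*['%.*f'%(nd,v+0.) for v in d],'az %.2f'%-a)
E
python3 - <<'E'
from h import *
px,py=w2(.489,-.204)
print('grasp',px,py); rows([(px,py,.14,0)])
H=np.array([.552,-.2905])
P=[]
r0=np.array([.489,-.204])-H; print(r0)
for k in range(1,14):
    a=1.78*k/13; c,s=np.cos(a),np.sin(a)
    l=H+[c*r0[0]-s*r0[1],s*r0[0]+c*r0[1]]; w=w2(*l); P.append((w[0],w[1],.14,a))
print('arc relative grasp');rows(P,p0=np.array([px,py,.14])); print(P[-1])
E
```

```text
grasp 0.47233967177323005 -0.24006714575126134
-0.001 -0.008 0.122 az 0.00
[-0.063   0.0865]
arc relative grasp
-0.009 -0.012 -0.000 az -0.14
-0.019 -0.023 -0.000 az -0.27
-0.030 -0.032 -0.000 az -0.41
-0.043 -0.039 -0.000 az -0.55
-0.056 -0.045 -0.000 az -0.68
-0.070 -0.049 -0.000 az -0.82
-0.085 -0.051 -0.000 az -0.96
-0.099 -0.051 -0.000 az -1.10
-0.114 -0.048 -0.000 az -1.23
-0.128 -0.044 -0.000 az -1.37
-0.141 -0.038 -0.000 az -1.51
-0.154 -0.031 -0.000 az -1.64
-0.165 -0.021 -0.000 az -1.78
(np.float64(0.45138841356752973), np.float64(-0.40505186904085344), 0.14, 1.78)
```

Emit:
move_arm(motion=[{"gripper": 0.04,"x": 0,"y": -0.008,"z": 0.03,"ax": 0,"ay": 0,"az": 0},{"gripper": 0.04,"x": 0,"y": -0.008,"z": 0.06,"ax": 0,"ay": 0,"az": 0},{"gripper": 0.04,"x": 0,"y": -0.008,"z": 0.09,"ax": 0,"ay": 0,"az": 0},{"gripper": 0.04,"x": 0,"y": -0.008,"z": 0.122,"ax": 0,"ay": 0,"az": 0},{"gripper": 0.022,"x": 0,"y": -0.008,"z": 0.122,"ax": 0,"ay": 0,"az": 0},{"gripper": 0.022,"x": 0,"y": -0.008,"z": 0.122,"ax": 0,"ay": 0,"az": 0},{"gripper": 0.022,"x": 0,"y": -0.008,"z": 0.122,"ax": 0,"ay": 0,"az": 0}])

```text
time: 2.2
position: [0.4732, -0.2404, 0.1417]
orientation: [0.002, 0.707, 0.707, 0.0]
ft_force: [0.3, -0.2, -0.4]
width: 0.0227
finger_force: 0.0
```

Emit:
move_arm(motion=[{"gripper": 0.022,"x": -0.009,"y": -0.012,"z": 0,"ax": 0,"ay": 0,"az": -0.14},{"gripper": 0.022,"x": -0.019,"y": -0.023,"z": 0,"ax": 0,"ay": 0,"az": -0.27},{"gripper": 0.022,"x": -0.03,"y": -0.032,"z": 0,"ax": 0,"ay": 0,"az": -0.41},{"gripper": 0.022,"x": -0.043,"y": -0.039,"z": 0,"ax": 0,"ay": 0,"az": -0.55},{"gripper": 0.022,"x": -0.056,"y": -0.045,"z": 0,"ax": 0,"ay": 0,"az": -0.68},{"gripper": 0.022,"x": -0.07,"y": -0.049,"z": 0,"ax": 0,"ay": 0,"az": -0.82}])

```text
time: 2.95
position: [0.4244, -0.3111, 0.1418]
orientation: [0.003, 0.365, 0.931, -0.0]
ft_force: [3.4, 0.9, 0.3]
width: 0.0218
finger_force: 1.2
```

Run:
```python
from h import *
H=np.array([.552,-.2905]);r0=np.array([.489,-.204])-H
P=[]
for a in [.82,.96,1.1,1.23,1.37,1.51,1.64,1.78,1.84]:
    c,s=np.cos(a),np.sin(a);l=H+[c*r0[0]-s*r0[1],s*r0[0]+c*r0[1]]; w=w2(*l); P.append((w[0],w[1],.14,a-.82))
rows(P,p0=np.array(P[0][:3]))
```

```text
0.000 0.000 0.000 az -0.00
-0.009 -0.012 0.000 az -0.14
-0.019 -0.023 0.000 az -0.28
-0.030 -0.032 0.000 az -0.41
-0.043 -0.039 0.000 az -0.55
-0.056 -0.045 0.000 az -0.69
-0.070 -0.049 0.000 az -0.82
-0.085 -0.051 0.000 az -0.96
-0.091 -0.051 0.000 az -1.02
```

Emit:
move_arm(motion=[{"gripper": 0.022,"x": -0.009,"y": -0.012,"z": 0,"ax": 0,"ay": 0,"az": -0.14},{"gripper": 0.022,"x": -0.019,"y": -0.023,"z": 0,"ax": 0,"ay": 0,"az": -0.28},{"gripper": 0.022,"x": -0.03,"y": -0.032,"z": 0,"ax": 0,"ay": 0,"az": -0.41},{"gripper": 0.022,"x": -0.043,"y": -0.039,"z": 0,"ax": 0,"ay": 0,"az": -0.55},{"gripper": 0.022,"x": -0.056,"y": -0.045,"z": 0,"ax": 0,"ay": 0,"az": -0.69},{"gripper": 0.022,"x": -0.07,"y": -0.049,"z": 0,"ax": 0,"ay": 0,"az": -0.82},{"gripper": 0.022,"x": -0.085,"y": -0.051,"z": 0,"ax": 0,"ay": 0,"az": -0.96},{"gripper": 0.022,"x": -0.091,"y": -0.051,"z": 0,"ax": 0,"ay": 0,"az": -1.02},{"gripper": 0.022,"x": -0.091,"y": -0.051,"z": 0,"ax": 0,"ay": 0,"az": -1.02},{"gripper": 0.04,"x": -0.091,"y": -0.051,"z": 0,"ax": 0,"ay": 0,"az": -1.02},{"gripper": 0.04,"x": -0.091,"y": -0.051,"z": 0,"ax": 0,"ay": 0,"az": -1.02},{"gripper": 0.04,"x": -0.091,"y": -0.051,"z": -0.04,"ax": 0,"ay": 0,"az": -1.02},{"gripper": 0.04,"x": -0.091,"y": -0.051,"z": -0.08,"ax": 0,"ay": 0,"az": -1.02},{"gripper": 0.04,"x": -0.091,"y": -0.051,"z": -0.12,"ax": 0,"ay": 0,"az": -1.02}])

```text
time: 4.7
position: [0.4545, -0.4091, 0.2609]
orientation: [-0.0, -0.134, 0.991, 0.0]
ft_force: [-0.3, -1.0, -0.1]
width: 0.0399
finger_force: 0.0
```

Run:
```python
from h import *
o=get_obs();print(o['time'],o['position'],o['orientation'],o['joints'])
A=snap('side','side2.png');B=snap('scene','scene2.png')
for n,S in (('side',A),('scene',B)):
    P=cloud(S).reshape(-1,3);P=P[np.isfinite(P[:,0])];c,s=np.cos(TH),np.sin(TH);L=P[:,:2]@np.array([[c,-s],[s,c]])
    m=(P[:,2]>.165)&(P[:,2]<.2)&(L[:,0]>.525)&(L[:,0]<.58)&(L[:,1]>-.12)&(L[:,1]<-.0)
    print(n,'tab',m.sum(),np.round(np.percentile(L[m],[2,50,98],axis=0)*1e3,1).T.tolist() if m.sum() else 0,P[m][:,2].max() if m.sum() else 0)
    m=(P[:,2]>.14)&(P[:,2]<.16)&(L[:,0]>.35)&(L[:,0]<.545)&(L[:,1]>-.4)&(L[:,1]<-.27)
    if m.sum()>20: v=np.linalg.svd(L[m]-L[m].mean(0),full_matrices=0)[2][0]; print('door dir',v,np.arctan2(v[1],v[0]),m.sum())
    m=(P[:,2]>.19)&(P[:,2]<.205)&(L[:,0]>.3)&(L[:,0]<.5)&(L[:,1]>-.45)&(L[:,1]<-.25)
    if m.sum()>20: print('cap',L[m].mean(0))
I=np.hstack([A['img'][130:400,90:490],B['img'][130:400,110:510]]);cv2.imwrite('pics/d2.png',I)
```

```text
4.7 [ 0.45448345 -0.40911767  0.26089894] [-1.96175920e-05 -1.34008375e-01  9.90980198e-01  4.47695888e-05] [-8.20690268e-01  2.34969564e-02  1.70708844e+00  1.99341696e-05
  1.41110301e+00 -2.66031525e+00]
side tab 80 [[549.6, 559.4, 562.6], [-92.3, -81.0, -67.4]] 0.19384944279218708
door dir [0.9494975 0.3137746] 0.3191658040693434 368
cap [ 0.39147775 -0.35772586]
scene tab 64 [[551.8, 560.1, 564.6], [-90.6, -73.0, -64.0]] 0.19333352331349962
door dir [0.95515168 0.296117  ] 0.3006247526635642 312
cap [ 0.36830869 -0.34716874]
```

View pics/d2.png

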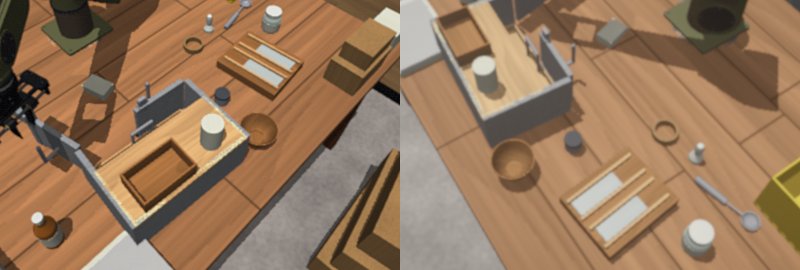

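The side and scene crops show the active door swung wide at about (60,140), roughly 1.88 rad open. The cap is well clear, and the bolt tab is visible at about (190,82). Next is the bolt.

Run:
```python
from h import *
w=w2(.557,-.079)
rows([(w[0],w[1],.25,-1.915)]);print(w)
```

```text
-0.167 0.256 0.015 az 1.92
[ 0.54951472 -0.12051376]
```

Emit:
move_arm(motion=[{"gripper": 0.04,"x": -0.015,"y": 0.023,"z": 0,"ax": 0,"ay": 0,"az": 0.175},{"gripper": 0.04,"x": -0.03,"y": 0.046,"z": 0,"ax": 0,"ay": 0,"az": 0.35},{"gripper": 0.04,"x": -0.045,"y": 0.07,"z": 0,"ax": 0,"ay": 0,"az": 0.52},{"gripper": 0.04,"x": -0.06,"y": 0.093,"z": 0,"ax": 0,"ay": 0,"az": 0.7},{"gripper": 0.04,"x": -0.076,"y": 0.116,"z": 0,"ax": 0,"ay": 0,"az": 0.87},{"gripper": 0.04,"x": -0.091,"y": 0.14,"z": 0,"ax": 0,"ay": 0,"az": 1.05},{"gripper": 0.04,"x": -0.106,"y": 0.163,"z": 0,"ax": 0,"ay": 0,"az": 1.22},{"gripper": 0.04,"x": -0.121,"y": 0.186,"z": 0,"ax": 0,"ay": 0,"az": 1.4},{"gripper": 0.04,"x": -0.137,"y": 0.21,"z": 0,"ax": 0,"ay": 0,"az": 1.57},{"gripper": 0.04,"x": -0.152,"y": 0.233,"z": 0,"ax": 0,"ay": 0,"az": 1.74},{"gripper": 0.04,"x": -0.167,"y": 0.256,"z": 0,"ax": 0,"ay": 0,"az": 1.915},{"gripper": 0.04,"x": -0.167,"y": 0.256,"z": 0,"ax": 0,"ay": 0,"az": 1.915}])

```text
time: 6.3
position: [0.5474, -0.1168, 0.2585]
orientation: [-0.001, 0.732, 0.681, -0.0]
ft_force: [-0.1, 0.5, -0.6]
width: 0.0401
finger_force: 0.0
```

Run:
```python
from h import *
o=get_obs();print(o['time'],o['position'],o['orientation'],o['joints'])
S=snap('wrist','w3.png')
P=cloud(S).reshape(-1,3);P=P[np.isfinite(P[:,0])];c,s=np.cos(TH),np.sin(TH);L=P[:,:2]@np.array([[c,-s],[s,c]])
m=(P[:,2]>.18)&(P[:,2]<.2)&(L[:,0]>.525)&(L[:,0]<.59)&(L[:,1]>-.12)&(L[:,1]<-.0)
print('tab',m.sum(),np.round(np.percentile(L[m],[1,50,99],axis=0)*1e3,1).T.tolist(),P[m][:,2].max())
rows([(*w2(.557,-.079),.18,0)])
```

```text
6.3 [ 0.54738206 -0.11681617  0.25850319] [-6.53515225e-04  7.31888844e-01  6.81423608e-01 -4.00631756e-04] [-3.06139492e-01 -9.03684366e-02  1.82208165e+00 -5.43402325e-05
  1.41141159e+00 -2.34747029e-01]
tab 556 [[549.5, 554.8, 560.8], [-90.3, -76.3, -64.8]] 0.18996809770632217
-0.003 0.003 0.079 az 0.00
```

Emit:
move_arm(motion=[{"gripper": 0.04,"x": -0.002,"y": 0,"z": 0.04,"ax": 0,"ay": 0,"az": 0},{"gripper": 0.04,"x": -0.002,"y": 0,"z": 0.078,"ax": 0,"ay": 0,"az": 0},{"gripper": 0.04,"x": -0.002,"y": 0,"z": 0.078,"ax": 0,"ay": 0,"az": 0},{"gripper": 0,"x": -0.002,"y": 0,"z": 0.078,"ax": 0,"ay": 0,"az": 0},{"gripper": 0,"x": -0.002,"y": 0,"z": 0.078,"ax": 0,"ay": 0,"az": 0},{"gripper": 0,"x": -0.002,"y": 0,"z": 0.078,"ax": 0,"ay": 0,"az": 0},{"gripper": 0,"x": -0.002,"y": 0,"z": 0.078,"ax": 0,"ay": 0,"az": 0}], squeeze=25)

```text
time: 7.22
position: [0.547, -0.1204, 0.1832]
orientation: [-0.0, 0.733, 0.68, -0.001]
ft_force: [-6.0, 0.4, 6.6]
width: 0.0116
finger_force: 25.0
```

Emit:
move_arm(motion=[{"gripper": 0,"x": 0,"y": 0,"z": -0.008,"ax": 0,"ay": 0,"az": 0},{"gripper": 0,"x": 0,"y": 0,"z": -0.016,"ax": 0,"ay": 0,"az": 0},{"gripper": 0,"x": 0,"y": 0,"z": -0.022,"ax": 0,"ay": 0,"az": 0},{"gripper": 0,"x": 0,"y": 0,"z": -0.022,"ax": 0,"ay": 0,"az": 0},{"gripper": 0.04,"x": 0,"y": 0,"z": -0.022,"ax": 0,"ay": 0,"az": 0},{"gripper": 0.04,"x": 0,"y": 0,"z": -0.022,"ax": 0,"ay": 0,"az": 0},{"gripper": 0.04,"x": 0,"y": 0,"z": -0.06,"ax": 0,"ay": 0,"az": 0},{"gripper": 0.04,"x": 0,"y": 0,"z": -0.1,"ax": 0,"ay": 0,"az": 0}])

```text
time: 8.22
position: [0.5476, -0.1199, 0.2822]
orientation: [-0.0, 0.733, 0.68, 0.0]
ft_force: [0.5, -1.2, -0.0]
width: 0.0391
finger_force: 0.0
```

Run:
```python
from h import *
S=snap('wrist','w4.png')
P=cloud(S).reshape(-1,3);P=P[np.isfinite(P[:,0])];c,s=np.cos(TH),np.sin(TH);L=P[:,:2]@np.array([[c,-s],[s,c]])
m=(P[:,2]>.18)&(P[:,2]<.22)&(L[:,0]>.525)&(L[:,0]<.59)&(L[:,1]>-.12)&(L[:,1]<-.0)
print('tab',m.sum(),np.round(np.percentile(np.c_[L,P[:,2:]][m],[1,50,99],axis=0)*1e3,1).T.tolist())
w=w2(.498,-.018);print(w)
rows([(*w,.28,0),(*w,.14,0)])
# arc for passive door, CW
H=np.array([.552,.072]);r0=np.array([.498,-.018])-H
Q=[]
for k in range(1,14):
    a=-1.85*k/13;c,s=np.cos(a),np.sin(a);q=w2(*(H+[c*r0[0]-s*r0[1],s*r0[0]+c*r0[1]]));Q.append((q[0],q[1],.14,a))
rows(Q,p0=np.array([w[0],w[1],.14]));print(Q[-1])
```

```text
tab 640 [[549.2, 554.9, 560.6], [-90.2, -74.3, -64.8], [184.3, 209.3, 211.0]]
[ 0.4952513  -0.05526439]
0.061 -0.060 0.009 az 0.00
0.061 -0.061 0.149 az 0.00
0.009 -0.012 -0.000 az 0.14
0.019 -0.023 -0.000 az 0.28
0.030 -0.032 -0.000 az 0.43
0.043 -0.040 -0.001 az 0.57
0.057 -0.046 -0.001 az 0.71
0.072 -0.049 -0.001 az 0.85
0.086 -0.051 -0.001 az 1.00
0.101 -0.050 -0.001 az 1.14
0.116 -0.048 -0.001 az 1.28
0.130 -0.043 -0.001 az 1.42
0.144 -0.036 -0.001 az 1.57
0.156 -0.028 -0.001 az 1.71
0.167 -0.018 -0.000 az 1.85
(np.float64(0.49015965112275084), np.float64(0.11230016017561706), 0.14, -1.85)
```

Emit:
move_arm(motion=[{"gripper": 0.04,"x": 0.03,"y": -0.03,"z": 0,"ax": 0,"ay": 0,"az": 0},{"gripper": 0.04,"x": 0.061,"y": -0.061,"z": 0.01,"ax": 0,"ay": 0,"az": 0},{"gripper": 0.04,"x": 0.061,"y": -0.061,"z": 0.05,"ax": 0,"ay": 0,"az": 0},{"gripper": 0.04,"x": 0.061,"y": -0.061,"z": 0.1,"ax": 0,"ay": 0,"az": 0},{"gripper": 0.04,"x": 0.061,"y": -0.061,"z": 0.142,"ax": 0,"ay": 0,"az": 0},{"gripper": 0.022,"x": 0.061,"y": -0.061,"z": 0.142,"ax": 0,"ay": 0,"az": 0},{"gripper": 0.022,"x": 0.061,"y": -0.061,"z": 0.142,"ax": 0,"ay": 0,"az": 0},{"gripper": 0.022,"x": 0.061,"y": -0.061,"z": 0.142,"ax": 0,"ay": 0,"az": 0}])

```text
time: 9.28
position: [0.493, -0.0552, 0.1425]
orientation: [0.002, 0.733, 0.68, 0.001]
ft_force: [-0.5, -0.1, 0.9]
width: 0.0225
finger_force: 0.0
```

Emit:
move_arm(motion=[{"gripper": 0.022,"x": 0.009,"y": -0.012,"z": 0,"ax": 0,"ay": 0,"az": 0.14},{"gripper": 0.022,"x": 0.019,"y": -0.023,"z": 0,"ax": 0,"ay": 0,"az": 0.28},{"gripper": 0.022,"x": 0.03,"y": -0.032,"z": 0,"ax": 0,"ay": 0,"az": 0.43},{"gripper": 0.022,"x": 0.043,"y": -0.04,"z": 0,"ax": 0,"ay": 0,"az": 0.57}])

```text
time: 9.78
position: [0.4566, -0.0089, 0.1425]
orientation: [0.002, 0.896, 0.444, 0.003]
ft_force: [2.1, -0.1, 0.3]
width: 0.0216
finger_force: 1.1
```

Emit:
move_arm(motion=[{"gripper": 0.022,"x": 0.009,"y": -0.012,"z": 0,"ax": 0,"ay": 0,"az": 0.14},{"gripper": 0.022,"x": 0.019,"y": -0.023,"z": 0,"ax": 0,"ay": 0,"az": 0.28},{"gripper": 0.022,"x": 0.03,"y": -0.032,"z": 0,"ax": 0,"ay": 0,"az": 0.43},{"gripper": 0.022,"x": 0.043,"y": -0.04,"z": 0,"ax": 0,"ay": 0,"az": 0.57},{"gripper": 0.022,"x": 0.057,"y": -0.046,"z": 0,"ax": 0,"ay": 0,"az": 0.71},{"gripper": 0.022,"x": 0.072,"y": -0.049,"z": 0,"ax": 0,"ay": 0,"az": 0.85},{"gripper": 0.022,"x": 0.086,"y": -0.051,"z": 0,"ax": 0,"ay": 0,"az": 1.0},{"gripper": 0.022,"x": 0.101,"y": -0.05,"z": 0,"ax": 0,"ay": 0,"az": 1.14},{"gripper": 0.022,"x": 0.116,"y": -0.048,"z": 0,"ax": 0,"ay": 0,"az": 1.28},{"gripper": 0.022,"x": 0.12,"y": -0.047,"z": 0,"ax": 0,"ay": 0,"az": 1.32},{"gripper": 0.022,"x": 0.12,"y": -0.047,"z": 0,"ax": 0,"ay": 0,"az": 1.32},{"gripper": 0.04,"x": 0.12,"y": -0.047,"z": 0,"ax": 0,"ay": 0,"az": 1.32},{"gripper": 0.04,"x": 0.12,"y": -0.047,"z": 0,"ax": 0,"ay": 0,"az": 1.32},{"gripper": 0.04,"x": 0.12,"y": -0.047,"z": -0.05,"ax": 0,"ay": 0,"az": 1.32},{"gripper": 0.04,"x": 0.12,"y": -0.047,"z": -0.1,"ax": 0,"ay": 0,"az": 1.32},{"gripper": 0.04,"x": 0.12,"y": -0.047,"z": -0.14,"ax": 0,"ay": 0,"az": 1.32}])

```text
time: 11.78
position: [0.4893, 0.1151, 0.2821]
orientation: [-0.0, 0.981, -0.196, 0.001]
ft_force: [0.7, 0.5, -1.2]
width: 0.0399
finger_force: 0.0
```

```bash
cat >> h.py <<'E'
def clouds(tag,names=('scene','side','wrist')):
    out=[];ims=[]
    for n in names:
        S=snap(n,f'{n}_{tag}.png');out.append(cloud(S));ims.append(S['img'])
    P=np.vstack([c.reshape(-1,3) for c in out]);P=P[np.isfinite(P[:,0])]
    c,s=np.cos(TH),np.sin(TH);L=P[:,:2]@np.array([[c,-s],[s,c]])
    return P,L,out,ims
E
python3 - <<'E'
from h import *
o=get_obs();print(o['time'],o['position'],o['orientation'],o['joints'])
P,L,cl,ims=clouds('5')
for y0,y1 in((-.4,-.27),(.05,.2)):
    m=(P[:,2]>.14)&(P[:,2]<.16)&(L[:,0]>.39)&(L[:,0]<.545)&(L[:,1]>y0)&(L[:,1]<y1)
    v=np.linalg.svd(L[m]-L[m].mean(0),full_matrices=0)[2][0]; print('door dir',np.arctan2(v[1],v[0]),m.sum(),L[m].mean(0))
b=(P[:,2]>.1)&(P[:,2]<.109)&(L[:,0]>.57)&(L[:,0]<.6)&(L[:,1]>-.17)&(L[:,1]<-.05)
print('bar',np.round(np.percentile(L[b],[2,50,98],axis=0)*1e3,1).T.tolist())
t=(P[:,2]>.17)&(P[:,2]<.22)&(L[:,0]>.36)&(L[:,0]<.46)&(L[:,1]>.05)&(L[:,1]<.16); print('tab',t.sum(),P[t][:,2].max() if t.sum() else 0)
im,hm=ortho(cl,ims,0.3,0.9,-0.55,0.6,.002)
d=cv2.dilate(im,np.ones((3,3),np.uint8));im[hm<0]=d[hm<0];cv2.imwrite('pics/top5.png',im)
E
```

```text
11.775 [0.48928808 0.11512382 0.28208668] [-3.20486368e-04  9.80641516e-01 -1.95809135e-01  9.46753007e-04] [ 1.24241565e-01 -2.36893696e-01  1.91151602e+00  1.02104523e-05
  1.46497130e+00  2.08920200e+00]
door dir 0.3030884332914575 716 [ 0.47241774 -0.31847306]
door dir -0.25296336019719545 3621 [0.48136017 0.09304716]
bar [[581.7, 585.2, 592.8], [-140.3, -95.6, -68.2]]
tab 75 0.21372548743987352
```

View pics/top5.png

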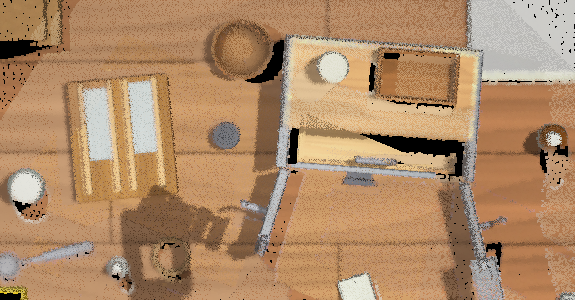

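The top view shows both doors wide open: the left one at (270,215), the right one at (475,225). The tin is at (226,135), the guides at (98,122) and (143,115), and the tray bar at (375,160). Next I'll go to the tray bar.

Run:
```python
from h import *
w=w2(.587,-.109);print(w)
rows([(*w,.26,1.89)])
```

```text
[ 0.5771825  -0.15267732]
0.183 0.214 0.023 az -1.89
```

Emit:
move_arm(motion=[{"gripper": 0.04,"x": 0.017,"y": 0.02,"z": 0,"ax": 0,"ay": 0,"az": -0.17},{"gripper": 0.04,"x": 0.034,"y": 0.04,"z": 0,"ax": 0,"ay": 0,"az": -0.34},{"gripper": 0.04,"x": 0.05,"y": 0.06,"z": 0,"ax": 0,"ay": 0,"az": -0.51},{"gripper": 0.04,"x": 0.067,"y": 0.08,"z": 0,"ax": 0,"ay": 0,"az": -0.68},{"gripper": 0.04,"x": 0.084,"y": 0.1,"z": 0,"ax": 0,"ay": 0,"az": -0.85},{"gripper": 0.04,"x": 0.1,"y": 0.12,"z": 0,"ax": 0,"ay": 0,"az": -1.02},{"gripper": 0.04,"x": 0.117,"y": 0.137,"z": 0,"ax": 0,"ay": 0,"az": -1.2},{"gripper": 0.04,"x": 0.134,"y": 0.156,"z": 0,"ax": 0,"ay": 0,"az": -1.37},{"gripper": 0.04,"x": 0.15,"y": 0.175,"z": 0,"ax": 0,"ay": 0,"az": -1.54},{"gripper": 0.04,"x": 0.167,"y": 0.195,"z": 0,"ax": 0,"ay": 0,"az": -1.71},{"gripper": 0.04,"x": 0.183,"y": 0.214,"z": 0,"ax": 0,"ay": 0,"az": -1.89},{"gripper": 0.04,"x": 0.183,"y": 0.214,"z": 0,"ax": 0,"ay": 0,"az": -1.89}])

```text
time: 13.42
position: [0.5752, -0.1536, 0.2772]
orientation: [-0.002, 0.734, 0.679, -0.001]
ft_force: [-0.0, 0.8, 0.0]
width: 0.0399
finger_force: 0.0
```

Run:
```python
from h import *
o=get_obs();print(o['time'],o['position'],o['orientation'])
P,L,cl,ims=clouds('6',('wrist',))
b=(P[:,2]>.098)&(P[:,2]<.113)&(L[:,0]>.57)&(L[:,0]<.605)&(L[:,1]>-.17)&(L[:,1]<-.05)
print('bar',b.sum(),np.round(np.percentile(np.c_[L,P[:,2]][b],[2,50,98],axis=0)*1e3,1).T.tolist())
rows([(*w2(.587,-.109),.11,0)])
```

```text
13.425 [ 0.57518415 -0.15359993  0.2772362 ] [-0.00166488  0.7342358   0.67889197 -0.0008383 ]
bar 659 [[582.6, 586.9, 591.1], [-144.0, -105.7, -69.1], [105.4, 108.6, 110.6]]
-0.000 0.003 0.168 az 0.00
```

Emit:
move_arm(motion=[{"gripper": 0.04,"x": 0,"y": 0.002,"z": 0.05,"ax": 0,"ay": 0,"az": 0},{"gripper": 0.04,"x": 0,"y": 0.002,"z": 0.1,"ax": 0,"ay": 0,"az": 0},{"gripper": 0.04,"x": 0,"y": 0.002,"z": 0.14,"ax": 0,"ay": 0,"az": 0},{"gripper": 0.04,"x": 0,"y": 0.002,"z": 0.171,"ax": 0,"ay": 0,"az": 0},{"gripper": 0.04,"x": 0,"y": 0.002,"z": 0.171,"ax": 0,"ay": 0,"az": 0},{"gripper": 0,"x": 0,"y": 0.002,"z": 0.171,"ax": 0,"ay": 0,"az": 0},{"gripper": 0,"x": 0,"y": 0.002,"z": 0.171,"ax": 0,"ay": 0,"az": 0},{"gripper": 0,"x": 0,"y": 0.002,"z": 0.171,"ax": 0,"ay": 0,"az": 0},{"gripper": 0,"x": 0,"y": 0.002,"z": 0.171,"ax": 0,"ay": 0,"az": 0}], squeeze=20)

```text
time: 14.6
position: [0.5765, -0.1529, 0.11]
orientation: [-0.002, 0.733, 0.68, -0.002]
ft_force: [-7.7, -0.5, 8.4]
width: 0.0093
finger_force: 20.0
```

Emit:
move_arm(motion=[{"gripper": 0,"x": 0,"y": -0.015,"z": 0,"ax": 0,"ay": 0,"az": 0},{"gripper": 0,"x": 0,"y": -0.035,"z": 0,"ax": 0,"ay": 0,"az": 0},{"gripper": 0,"x": 0,"y": -0.055,"z": 0,"ax": 0,"ay": 0,"az": 0},{"gripper": 0,"x": 0,"y": -0.075,"z": 0,"ax": 0,"ay": 0,"az": 0},{"gripper": 0,"x": 0,"y": -0.095,"z": 0,"ax": 0,"ay": 0,"az": 0},{"gripper": 0,"x": 0,"y": -0.115,"z": 0,"ax": 0,"ay": 0,"az": 0},{"gripper": 0,"x": 0,"y": -0.135,"z": 0,"ax": 0,"ay": 0,"az": 0},{"gripper": 0,"x": 0,"y": -0.149,"z": 0,"ax": 0,"ay": 0,"az": 0},{"gripper": 0,"x": 0,"y": -0.149,"z": 0,"ax": 0,"ay": 0,"az": 0},{"gripper": 0.04,"x": 0,"y": -0.149,"z": 0,"ax": 0,"ay": 0,"az": 0},{"gripper": 0.04,"x": 0,"y": -0.149,"z": 0,"ax": 0,"ay": 0,"az": 0},{"gripper": 0.04,"x": 0,"y": -0.149,"z": -0.06,"ax": 0,"ay": 0,"az": 0},{"gripper": 0.04,"x": 0,"y": -0.149,"z": -0.12,"ax": 0,"ay": 0,"az": 0},{"gripper": 0.04,"x": 0,"y": -0.149,"z": -0.17,"ax": 0,"ay": 0,"az": 0}])

```text
time: 16.35
position: [0.4292, -0.1416, 0.2805]
orientation: [0.0, 0.733, 0.68, -0.0]
ft_force: [1.0, 0.3, -0.6]
width: 0.0397
finger_force: 0.0
```

Run:
```python
from h import *
o=get_obs();print(o['time'],o['position'])
P,L,cl,ims=clouds('7')
b=(P[:,2]>.098)&(P[:,2]<.113)&(L[:,0]>.4)&(L[:,0]<.48)&(L[:,1]>-.17)&(L[:,1]<-.05)
print('bar',b.sum(),np.round(np.percentile(np.c_[L,P[:,2]][b],[2,50,98],axis=0)*1e3,1).T.tolist())
w=(P[:,2]>.036)&(P[:,2]<.05)&(L[:,0]>.4)&(L[:,0]<.56)&(L[:,1]>-.3)&(L[:,1]<.08)
print('walls',np.round(np.percentile(np.c_[L,P[:,2]][w],[1,50,99],axis=0)*1e3,1).T.tolist())
for d in((-.4,-.27),(.05,.2)):
    m=(P[:,2]>.14)&(P[:,2]<.16)&(L[:,0]>.39)&(L[:,0]<.545)&(L[:,1]>d[0])&(L[:,1]<d[1])
    v=np.linalg.svd(L[m]-L[m].mean(0),full_matrices=0)[2][0]; print('door',np.arctan2(v[1],v[0]))
# plates & board, tin: from scene cam + wrist
t=(abs(P[:,0]-.632)<.05)&(abs(P[:,1]-.148)<.05)&(P[:,2]>.038)&(P[:,2]<.055); print('tin',cv2.minEnclosingCircle(P[t][:,:2].astype(np.float32)))
```

```text
16.35 [ 0.42918699 -0.1416433   0.28048962]
bar 799 [[434.7, 439.5, 445.2], [-144.4, -106.0, -69.0], [102.8, 108.6, 111.3]]
walls [[427.3, 436.3, 557.5], [-295.3, -8.6, 78.6], [36.2, 43.4, 49.4]]
door -2.791029050116522
door -0.236023228178457
tin ((0.6293790340423584, 0.1463979035615921), 0.027723535895347595)
```

Emit:
move_arm(motion=[{"gripper": 0.085,"x": 0.05,"y": 0.03,"z": 0,"ax": 0,"ay": 0,"az": 0},{"gripper": 0.085,"x": 0.1,"y": 0.06,"z": 0,"ax": 0,"ay": 0,"az": 0},{"gripper": 0.085,"x": 0.15,"y": 0.09,"z": 0,"ax": 0,"ay": 0,"az": 0},{"gripper": 0.085,"x": 0.2,"y": 0.12,"z": 0,"ax": 0,"ay": 0,"az": 0},{"gripper": 0.085,"x": 0.25,"y": 0.15,"z": 0,"ax": 0,"ay": 0,"az": 0},{"gripper": 0.085,"x": 0.302,"y": 0.177,"z": 0,"ax": 0,"ay": 0,"az": 0},{"gripper": 0.085,"x": 0.302,"y": 0.177,"z": 0.06,"ax": 0,"ay": 0,"az": 0},{"gripper": 0.085,"x": 0.302,"y": 0.177,"z": 0.1,"ax": 0,"ay": 0,"az": 0},{"gripper": 0.085,"x": 0.302,"y": 0.177,"z": 0.1,"ax": 0,"ay": 0,"az": 0}])

```text
time: 17.62
position: [0.6243, 0.1458, 0.171]
orientation: [-0.004, 0.733, 0.68, -0.006]
ft_force: [-0.5, 0.1, 0.5]
width: 0.085
finger_force: 0.0
```

```bash
cat >> h.py <<'E'
def tin(x0,y0,tag,r=.06,names=('scene','side','wrist'),zt=.045):
    for n in names:
        P=cloud(snap(n,f'{n}_{tag}.png')).reshape(-1,3);P=P[np.isfinite(P[:,0])]
        t=(abs(P[:,0]-x0)<r)&(abs(P[:,1]-y0)<r)&(abs(P[:,2]-zt)<.006)
        if t.sum()>30: print('tin',n,t.sum(),np.round(cv2.minEnclosingCircle(P[t][:,:2].astype(np.float32))[0],4),np.round(np.percentile(P[t],[1,99],axis=0).mean(0),4))
E
python3 - <<'E'
from h import *
o=get_obs();print(o['time'],o['position'])
tin(.629,.147,'8')
rows([(.629,.147,.027,0)])
E
```

```text
17.625 [0.62431087 0.14578983 0.17103694]
tin scene 244 [0.6317 0.1467] [0.631  0.1457 0.0448]
tin side 167 [0.6292 0.1449] [0.6284 0.1451 0.0445]
tin wrist 2335 [0.6283 0.1474] [0.6282 0.1479 0.0439]
0.001 -0.000 0.153 az 0.00
```

Emit:
move_arm(motion=[{"gripper": 0.085,"x": 0,"y": 0,"z": 0.04,"ax": 0,"ay": 0,"az": 0},{"gripper": 0.085,"x": 0,"y": 0,"z": 0.08,"ax": 0,"ay": 0,"az": 0},{"gripper": 0.085,"x": 0,"y": 0,"z": 0.12,"ax": 0,"ay": 0,"az": 0},{"gripper": 0.085,"x": 0,"y": 0,"z": 0.152,"ax": 0,"ay": 0,"az": 0},{"gripper": 0.085,"x": 0,"y": 0,"z": 0.152,"ax": 0,"ay": 0,"az": 0},{"gripper": 0.03,"x": 0,"y": 0,"z": 0.152,"ax": 0,"ay": 0,"az": 0},{"gripper": 0.03,"x": 0,"y": 0,"z": 0.152,"ax": 0,"ay": 0,"az": 0},{"gripper": 0.03,"x": 0,"y": 0,"z": 0.152,"ax": 0,"ay": 0,"az": 0},{"gripper": 0.03,"x": 0,"y": 0,"z": 0.152,"ax": 0,"ay": 0,"az": 0},{"gripper": 0.03,"x": 0,"y": 0,"z": 0.152,"ax": 0,"ay": 0,"az": 0}], squeeze=20)

```text
time: 19.02
position: [0.6287, 0.1464, 0.0276]
orientation: [0.0, 0.733, 0.68, 0.0]
ft_force: [-2.6, -0.8, 4.5]
width: 0.0514
finger_force: 20.0
```

Emit:
move_arm(motion=[{"gripper": 0.03,"x": 0,"y": 0,"z": -0.05,"ax": 0,"ay": 0,"az": 0},{"gripper": 0.03,"x": 0,"y": 0,"z": -0.1,"ax": 0,"ay": 0,"az": 0},{"gripper": 0.03,"x": 0,"y": 0,"z": -0.15,"ax": 0,"ay": 0,"az": 0},{"gripper": 0.03,"x": -0.01,"y": -0.01,"z": -0.2,"ax": 0,"ay": 0,"az": 0},{"gripper": 0.03,"x": -0.05,"y": -0.03,"z": -0.2,"ax": 0,"ay": 0,"az": 0},{"gripper": 0.03,"x": -0.1,"y": -0.05,"z": -0.2,"ax": 0,"ay": 0,"az": 0},{"gripper": 0.03,"x": -0.15,"y": -0.07,"z": -0.2,"ax": 0,"ay": 0,"az": 0},{"gripper": 0.03,"x": -0.189,"y": -0.086,"z": -0.2,"ax": 0,"ay": 0,"az": 0},{"gripper": 0.03,"x": -0.189,"y": -0.086,"z": -0.2,"ax": 0,"ay": 0,"az": 0},{"gripper": 0.03,"x": -0.189,"y": -0.086,"z": -0.15,"ax": 0,"ay": 0,"az": 0},{"gripper": 0.03,"x": -0.189,"y": -0.086,"z": -0.1,"ax": 0,"ay": 0,"az": 0},{"gripper": 0.03,"x": -0.189,"y": -0.086,"z": -0.06,"ax": 0,"ay": 0,"az": 0},{"gripper": 0.03,"x": -0.189,"y": -0.086,"z": -0.035,"ax": 0,"ay": 0,"az": 0},{"gripper": 0.03,"x": -0.189,"y": -0.086,"z": -0.022,"ax": 0,"ay": 0,"az": 0},{"gripper": 0.03,"x": -0.189,"y": -0.086,"z": -0.022,"ax": 0,"ay": 0,"az": 0}])

```text
time: 20.9
position: [0.5286, -0.0352, 0.0482]
orientation: [-0.0, 0.733, 0.68, -0.0]
ft_force: [0.4, -0.3, -0.9]
width: 0.0515
finger_force: 20.0
```

Emit:
move_arm(motion=[{"gripper": 0.06,"x": 0,"y": 0,"z": 0,"ax": 0,"ay": 0,"az": 0},{"gripper": 0.075,"x": 0,"y": 0,"z": 0,"ax": 0,"ay": 0,"az": 0},{"gripper": 0.075,"x": 0,"y": 0,"z": 0,"ax": 0,"ay": 0,"az": 0},{"gripper": 0.075,"x": 0,"y": 0,"z": -0.06,"ax": 0,"ay": 0,"az": 0},{"gripper": 0.075,"x": 0,"y": 0,"z": -0.12,"ax": 0,"ay": 0,"az": 0},{"gripper": 0.075,"x": 0,"y": 0,"z": -0.18,"ax": 0,"ay": 0,"az": 0},{"gripper": 0,"x": 0.05,"y": 0.02,"z": -0.22,"ax": 0,"ay": 0,"az": 0},{"gripper": 0,"x": 0.1,"y": 0.04,"z": -0.22,"ax": 0,"ay": 0,"az": 0},{"gripper": 0,"x": 0.15,"y": 0.06,"z": -0.22,"ax": 0,"ay": 0,"az": 0},{"gripper": 0,"x": 0.2,"y": 0.06,"z": -0.22,"ax": 0,"ay": 0,"az": -0.08},{"gripper": 0,"x": 0.25,"y": 0.06,"z": -0.22,"ax": 0,"ay": 0,"az": -0.167},{"gripper": 0,"x": 0.3,"y": 0.06,"z": -0.22,"ax": 0,"ay": 0,"az": -0.167},{"gripper": 0,"x": 0.3,"y": 0.06,"z": -0.22,"ax": 0,"ay": 0,"az": -0.167}])

```text
time: 22.52
position: [0.6105, 0.2618, 0.2686]
orientation: [-0.0, 0.672, 0.74, 0.0]
ft_force: [-0.8, 0.1, -0.7]
width: 0.0103
finger_force: 0.0
```

```bash
cat > board.py <<'E'
from h import *
def run(tag):
    o=get_obs();print(o['time'],o['position'],o['orientation'])
    S=[(n,snap(n,f'{n}_{tag}.png')) for n in('scene','wrist')]
    for n,s in S:
        W=cloud(s);z=W[...,2];hsv=cv2.cvtColor(s['img'],cv2.COLOR_BGR2HSV)
        reg=(W[...,0]>.4)&(W[...,0]<.8)&(W[...,1]>.22)&(W[...,1]<.5)
        m=(reg&(z>.034)&(z<.049)&(hsv[...,1]<70)&(hsv[...,2]>110)).astype(np.uint8)
        k,l,st,c=cv2.connectedComponentsWithStats(cv2.morphologyEx(m,cv2.MORPH_OPEN,np.ones((3,3))))
        for i in range(1,k):
            if st[i,4]>250:
                r=cv2.minAreaRect((W[l==i][:,:2]*1000).astype(np.float32));print(n,'plate',st[i,4],np.round(r[0],1),np.round(r[1],1),round(r[2],2),round(np.median(z[l==i]),4))
        m=(reg&(z>.034)&(z<.052)).astype(np.uint8)
        m=cv2.morphologyEx(m,cv2.MORPH_OPEN,np.ones((5,5)))
        r=cv2.minAreaRect((W[m>0][:,:2]*1000).astype(np.float32));print(n,'board',np.round(r[0],1),np.round(r[1],1),round(r[2],2))
    return S
if __name__=='__main__':
    import sys;S=run(sys.argv[1])
    tin(.529,-.035,'t'+sys.argv[1],.05,('scene','side'),.064)
E
python3 board.py 9
```

```text
22.525 [0.61045895 0.26179774 0.26864062] [-1.56757466e-04  6.72343916e-01  7.40238884e-01  1.66793327e-04]
scene plate 925 [665.3 313.8] [145.6  51.7] 5.31 0.0419
scene plate 989 [651.5 404.3] [145.9  51.7] 5.04 0.0419
scene board [625.8 354.9] [240.8 199.6] 5.59
wrist plate 5769 [651.2 405.2] [143.2  46.8] 5.41 0.0417
wrist plate 4797 [665.6 315.1] [143.1  45.8] 5.35 0.0416
wrist board [623.2 356.7] [240.5 198.5] 5.33
tin scene 138 [ 0.5338 -0.0378] [ 0.5334 -0.041   0.064 ]
tin side 187 [ 0.5293 -0.0372] [ 0.5307 -0.0371  0.0639]
```

View pics/wrist_9.png

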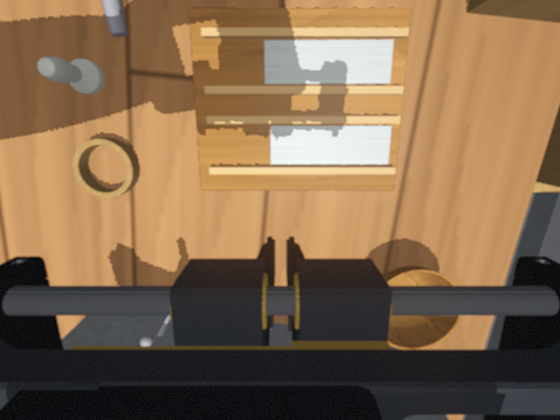

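The wrist view shows both guides in their grooves: plate B (upper) at (330,62) and plate A (lower) at (330,145). The tin was seen standing in the tray at about (.531,-.037). Next I drag plate A.

Emit:
move_arm(motion=[{"gripper": 0,"x": 0.024,"y": 0.053,"z": 0,"ax": 0,"ay": 0,"az": 0},{"gripper": 0,"x": 0.048,"y": 0.107,"z": 0.04,"ax": 0,"ay": 0,"az": 0},{"gripper": 0,"x": 0.048,"y": 0.107,"z": 0.09,"ax": 0,"ay": 0,"az": 0},{"gripper": 0,"x": 0.048,"y": 0.107,"z": 0.14,"ax": 0,"ay": 0,"az": 0},{"gripper": 0,"x": 0.048,"y": 0.107,"z": 0.18,"ax": 0,"ay": 0,"az": 0},{"gripper": 0,"x": 0.048,"y": 0.107,"z": 0.2,"ax": 0,"ay": 0,"az": 0},{"gripper": 0,"x": 0.048,"y": 0.107,"z": 0.204,"ax": 0,"ay": 0,"az": 0},{"gripper": 0,"x": 0.048,"y": 0.107,"z": 0.204,"ax": 0,"ay": 0,"az": 0}], squeeze=10)

```text
time: 23.72
position: [0.7142, 0.3165, 0.0668]
orientation: [0.001, 0.674, 0.739, 0.001]
ft_force: [0.6, 0.1, 1.1]
width: 0.0008
finger_force: 0.0
```

Emit:
move_arm(motion=[{"gripper": 0,"x": 0,"y": 0,"z": 0.002,"ax": 0,"ay": 0,"az": 0},{"gripper": 0,"x": 0,"y": 0,"z": 0.004,"ax": 0,"ay": 0,"az": 0},{"gripper": 0,"x": 0,"y": 0,"z": 0.005,"ax": 0,"ay": 0,"az": 0}])

```text
time: 24.1
position: [0.7131, 0.3167, 0.0601]
orientation: [0.0, 0.674, 0.739, 0.0]
ft_force: [0.4, 0.6, -0.0]
width: 0.0006
finger_force: 0.0
```

Emit:
move_arm(motion=[{"gripper": 0,"x": 0,"y": 0,"z": 0.001,"ax": 0,"ay": 0,"az": 0},{"gripper": 0,"x": 0,"y": 0,"z": 0.002,"ax": 0,"ay": 0,"az": 0},{"gripper": 0,"x": 0,"y": 0,"z": 0.002,"ax": 0,"ay": 0,"az": 0}])

```text
time: 24.48
position: [0.7135, 0.3168, 0.0593]
orientation: [0.0, 0.674, 0.739, 0.001]
ft_force: [-1.5, -0.2, 4.7]
width: 0.0007
finger_force: 2.7
```

Emit:
move_arm(motion=[{"gripper": 0,"x": 0,"y": -0.008,"z": 0,"ax": 0,"ay": 0,"az": 0},{"gripper": 0,"x": 0,"y": -0.02,"z": 0,"ax": 0,"ay": 0,"az": 0},{"gripper": 0,"x": 0,"y": -0.032,"z": 0,"ax": 0,"ay": 0,"az": 0},{"gripper": 0,"x": 0,"y": -0.044,"z": 0,"ax": 0,"ay": 0,"az": 0},{"gripper": 0,"x": 0,"y": -0.056,"z": 0,"ax": 0,"ay": 0,"az": 0},{"gripper": 0,"x": 0,"y": -0.068,"z": 0,"ax": 0,"ay": 0,"az": 0},{"gripper": 0,"x": 0,"y": -0.076,"z": 0,"ax": 0,"ay": 0,"az": 0}])

```text
time: 25.35
position: [0.6377, 0.3099, 0.0593]
orientation: [0.001, 0.674, 0.739, 0.002]
ft_force: [1.7, -0.8, 5.0]
width: 0.0001
finger_force: 2.7
```

```bash
python3 board.py 10
```

```text
25.35 [0.63768181 0.30987549 0.05927914] [0.00088891 0.67377891 0.73893074 0.0015957 ]
scene plate 304 [590.4 321.7] [141.   25.8] 7.83 0.0421
scene plate 985 [651.1 404.1] [144.5  51.4] 5.42 0.0419
scene board [624.9 357.4] [240.4 195.3] 5.49
wrist plate 26340 [650.6 404.7] [144.7  46.1] 5.54 0.0417
wrist plate 13424 [587.8 309.7] [145.8  46.1] 7.21 0.0414
wrist board [623.2 348.9] [240.9 185.5] 5.17
tin scene 136 [ 0.5339 -0.0368] [ 0.5333 -0.0415  0.0637]
tin side 184 [ 0.5302 -0.0357] [ 0.5318 -0.0368  0.0635]
```

Emit:
move_arm(motion=[{"gripper": 0,"x": 0,"y": -0.008,"z": 0,"ax": 0,"ay": 0,"az": 0},{"gripper": 0,"x": 0,"y": -0.02,"z": 0,"ax": 0,"ay": 0,"az": 0},{"gripper": 0,"x": 0,"y": -0.032,"z": 0,"ax": 0,"ay": 0,"az": 0},{"gripper": 0,"x": 0,"y": -0.044,"z": 0,"ax": 0,"ay": 0,"az": 0},{"gripper": 0,"x": 0,"y": -0.056,"z": 0,"ax": 0,"ay": 0,"az": 0},{"gripper": 0,"x": 0,"y": -0.066,"z": 0,"ax": 0,"ay": 0,"az": 0},{"gripper": 0,"x": 0,"y": -0.073,"z": 0,"ax": 0,"ay": 0,"az": 0},{"gripper": 0,"x": 0,"y": -0.073,"z": 0,"ax": 0,"ay": 0,"az": 0},{"gripper": 0,"x": 0,"y": -0.073,"z": -0.01,"ax": 0,"ay": 0,"az": 0},{"gripper": 0,"x": 0,"y": -0.073,"z": -0.06,"ax": 0,"ay": 0,"az": 0},{"gripper": 0,"x": 0,"y": -0.073,"z": -0.12,"ax": 0,"ay": 0,"az": 0}])

```text
time: 26.92
position: [0.5624, 0.302, 0.1763]
orientation: [-0.001, 0.674, 0.739, -0.003]
ft_force: [1.2, -0.3, 0.6]
width: 0.0008
finger_force: 0.0
```

```bash
python3 board.py 11
```

```text
26.925 [0.56242779 0.302037   0.17625228] [-0.00127998  0.67381249  0.7388963  -0.00271119]
scene plate 802 [520.1 301.2] [142.5  51.6] 5.18 0.0419
scene plate 1004 [650.2 404. ] [146.   51.2] 5.9 0.0419
scene board [595.4 351.1] [302.6 197.5] 6.2
wrist plate 8216 [651.6 404.5] [143.7  46.2] 5.41 0.0418
wrist plate 6586 [518.1 301.4] [140.7  47.1] 5.27 0.0414
wrist board [593.4 353.5] [300.2 199.7] 5.22
tin scene 134 [ 0.5324 -0.0372] [ 0.5321 -0.0412  0.0637]
tin side 188 [ 0.5304 -0.0384] [ 0.5314 -0.0369  0.0638]
```

Emit:
move_arm(motion=[{"gripper": 0.07,"x": 0,"y": -0.01,"z": 0,"ax": 0,"ay": 0,"az": -0.175},{"gripper": 0.07,"x": 0.001,"y": -0.02,"z": 0,"ax": 0,"ay": 0,"az": -0.35},{"gripper": 0.07,"x": 0.001,"y": -0.03,"z": 0,"ax": 0,"ay": 0,"az": -0.525},{"gripper": 0.07,"x": 0.002,"y": -0.04,"z": 0,"ax": 0,"ay": 0,"az": -0.7},{"gripper": 0.07,"x": 0.002,"y": -0.05,"z": 0,"ax": 0,"ay": 0,"az": -0.875},{"gripper": 0.07,"x": 0.003,"y": -0.06,"z": 0,"ax": 0,"ay": 0,"az": -1.05},{"gripper": 0.07,"x": 0.003,"y": -0.07,"z": 0,"ax": 0,"ay": 0,"az": -1.225},{"gripper": 0.07,"x": 0.003,"y": -0.071,"z": 0,"ax": 0,"ay": 0,"az": -1.4},{"gripper": 0.07,"x": 0.003,"y": -0.071,"z": 0,"ax": 0,"ay": 0,"az": -1.571},{"gripper": 0.07,"x": 0.003,"y": -0.071,"z": 0.03,"ax": 0,"ay": 0,"az": -1.571},{"gripper": 0.07,"x": 0.003,"y": -0.071,"z": 0.06,"ax": 0,"ay": 0,"az": -1.571},{"gripper": 0.07,"x": 0.003,"y": -0.071,"z": 0.09,"ax": 0,"ay": 0,"az": -1.571},{"gripper": 0.07,"x": 0.003,"y": -0.071,"z": 0.09,"ax": 0,"ay": 0,"az": -1.571}])

```text
time: 28.75
position: [0.4897, 0.2974, 0.0823]
orientation: [-0.005, -0.046, 0.999, -0.002]
ft_force: [0.4, -0.2, 0.5]
width: 0.0702
finger_force: 0.0
```

```bash
python3 board.py 12; python3 -c "
import cv2,numpy as np
a=cv2.imread('pics/wrist_12.png');b=cv2.imread('pics/scene_12.png')[230:420,220:480];b=cv2.resize(b,(400,292))
c=np.zeros((292,790,3),np.uint8);c[:,:389]=cv2.resize(a,(389,292));c[:,390:]=b;cv2.imwrite('pics/c12.png',c)"
```

```text
28.75 [0.4897277  0.29743539 0.08227515] [-0.00493027 -0.04607845  0.99892344 -0.00210305]
scene plate 652 [530.8 302.9] [121.4  51.6] 6.05 0.042
scene plate 1010 [651.1 403.5] [145.1  51.8] 5.98 0.0419
scene board [606.3 353.6] [280.4 200.1] 5.01
wrist plate 7644 [487.2 299.5] [79.4 46.2] 5.13 0.0417
wrist plate 1952 [561. 306.] [28.3 46.3] 5.03 0.0418
wrist board [508.  345.4] [129.1 199.4] 5.13
tin scene 132 [ 0.5327 -0.0385] [ 0.533  -0.0421  0.0643]
tin side 183 [ 0.5309 -0.035 ] [ 0.5316 -0.0362  0.0639]
```

View pics/c12.png

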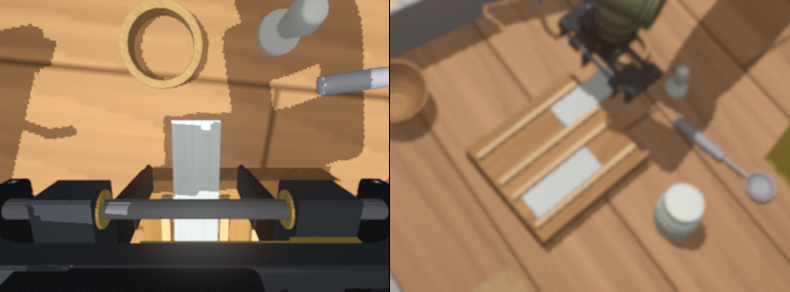

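The wrist view shows guide A's free end between the open fingers at (195,160), overhanging about 61 mm. The scene crop shows the gripper straddling it at (595,90). I'll descend and grasp.

Emit:
move_arm(motion=[{"gripper": 0.07,"x": 0,"y": 0.002,"z": 0.015,"ax": 0,"ay": 0,"az": 0},{"gripper": 0.07,"x": 0,"y": 0.002,"z": 0.03,"ax": 0,"ay": 0,"az": 0},{"gripper": 0.07,"x": 0,"y": 0.002,"z": 0.038,"ax": 0,"ay": 0,"az": 0},{"gripper": 0.07,"x": 0,"y": 0.002,"z": 0.038,"ax": 0,"ay": 0,"az": 0},{"gripper": 0.03,"x": 0,"y": 0.002,"z": 0.038,"ax": 0,"ay": 0,"az": 0},{"gripper": 0.03,"x": 0,"y": 0.002,"z": 0.038,"ax": 0,"ay": 0,"az": 0},{"gripper": 0.03,"x": 0,"y": 0.002,"z": 0.038,"ax": 0,"ay": 0,"az": 0},{"gripper": 0.03,"x": 0,"y": 0.002,"z": 0.038,"ax": 0,"ay": 0,"az": 0},{"gripper": 0.03,"x": 0,"y": 0.002,"z": 0.038,"ax": 0,"ay": 0,"az": 0}], squeeze=35)

```text
time: 30.08
position: [0.4937, 0.3014, 0.05]
orientation: [0.0, -0.046, 0.999, 0.0]
ft_force: [0.1, -0.8, 1.3]
width: 0.0436
finger_force: 34.9
```

Emit:
move_arm(motion=[{"gripper": 0.03,"x": 0,"y": 0,"z": -0.01,"ax": 0,"ay": 0,"az": 0},{"gripper": 0.03,"x": 0,"y": 0,"z": -0.03,"ax": 0,"ay": 0,"az": 0},{"gripper": 0.03,"x": 0,"y": 0,"z": -0.06,"ax": 0,"ay": 0,"az": 0},{"gripper": 0.03,"x": 0,"y": 0,"z": -0.1,"ax": 0,"ay": 0,"az": 0},{"gripper": 0.03,"x": 0,"y": 0,"z": -0.14,"ax": 0,"ay": 0,"az": 0},{"gripper": 0.03,"x": 0,"y": 0,"z": -0.18,"ax": 0,"ay": 0,"az": 0},{"gripper": 0.03,"x": 0,"y": 0,"z": -0.22,"ax": 0,"ay": 0,"az": 0},{"gripper": 0.03,"x": 0,"y": 0,"z": -0.22,"ax": 0,"ay": 0,"az": 0}])

```text
time: 31.08
position: [0.4953, 0.3022, 0.2761]
orientation: [0.005, -0.046, 0.999, 0.002]
ft_force: [0.0, 1.3, -0.6]
width: 0.0433
finger_force: 34.9
```

```bash
cat > held.py <<'E'
from h import *
import sys
o=get_obs();print(o['time'],o['position'],o['orientation'],o['joints'][5])
p=o['position']
for n in('scene','side','wrist'):
    S=snap(n,f'{n}_{sys.argv[1]}.png');W=cloud(S);hsv=cv2.cvtColor(S['img'],cv2.COLOR_BGR2HSV)
    m=(abs(W[...,2]-(p[2]-.01))<.04)&(np.hypot(W[...,0]-p[0],W[...,1]-p[1])<.12)&(hsv[...,1]<70)&(hsv[...,2]>110)
    q=W[m]
    if len(q)>40:
        c=np.median(q,0);v=np.linalg.svd(q-q.mean(0),full_matrices=0)[2];print(n,len(q),c.round(3),'normal',v[2].round(3),'long',v[0].round(3))
rows([(*w2(.515,-.18),.28,-.169),(*w2(.515,-.105),.28,-.169)])
E
python3 held.py 13
```

```text
31.075 [0.49529135 0.30223981 0.27605655] [ 0.00464518 -0.04612479  0.9989228   0.00204059] -1.207713827642307
scene 714 [0.544 0.304 0.268] normal [ 0.009  0.005 -1.   ] long [0.993 0.12  0.009]
side 235 [0.554 0.303 0.265] normal [-0.005 -0.009 -1.   ] long [ 0.989  0.15  -0.006]
wrist 11174 [0.484 0.301 0.262] normal [ 0.001 -0.023  1.   ] long [0.998 0.067 0.001]
0.041 -0.518 -0.011 az 0.17
0.028 -0.444 -0.011 az 0.17
```

Emit:
move_arm(motion=[{"gripper": 0.03,"x": 0.002,"y": -0.025,"z": 0,"ax": 0,"ay": 0,"az": 0.01},{"gripper": 0.03,"x": 0.005,"y": -0.065,"z": 0,"ax": 0,"ay": 0,"az": 0.03},{"gripper": 0.03,"x": 0.009,"y": -0.11,"z": 0,"ax": 0,"ay": 0,"az": 0.05},{"gripper": 0.03,"x": 0.013,"y": -0.16,"z": 0,"ax": 0,"ay": 0,"az": 0.07},{"gripper": 0.03,"x": 0.017,"y": -0.21,"z": 0,"ax": 0,"ay": 0,"az": 0.09},{"gripper": 0.03,"x": 0.021,"y": -0.26,"z": 0,"ax": 0,"ay": 0,"az": 0.11},{"gripper": 0.03,"x": 0.025,"y": -0.31,"z": 0,"ax": 0,"ay": 0,"az": 0.13},{"gripper": 0.03,"x": 0.029,"y": -0.36,"z": 0,"ax": 0,"ay": 0,"az": 0.15},{"gripper": 0.03,"x": 0.033,"y": -0.41,"z": 0,"ax": 0,"ay": 0,"az": 0.169},{"gripper": 0.03,"x": 0.037,"y": -0.46,"z": 0,"ax": 0,"ay": 0,"az": 0.169},{"gripper": 0.03,"x": 0.04,"y": -0.5,"z": 0,"ax": 0,"ay": 0,"az": 0.169},{"gripper": 0.03,"x": 0.041,"y": -0.518,"z": 0,"ax": 0,"ay": 0,"az": 0.169},{"gripper": 0.03,"x": 0.041,"y": -0.518,"z": 0,"ax": 0,"ay": 0,"az": 0.169}])

```text
time: 32.85
position: [0.4998, -0.2184, 0.2681]
orientation: [-0.001, 0.039, 0.999, 0.001]
ft_force: [0.4, 0.5, -0.6]
width: 0.0436
finger_force: 34.9
```

```bash
python3 held.py 14
python3 - <<'E'
from h import *
rows([(*w2(.515,-.18),.039,0)])
P,L,cl,ims=clouds('14b',('side','scene'))
b=(P[:,2]>.1)&(P[:,2]<.112)&(L[:,0]>.4)&(L[:,0]<.48)&(L[:,1]>-.17)&(L[:,1]<-.05)
print('bar',b.sum(),np.round(np.percentile(L[b],[2,50,98],axis=0)*1e3,1).T.tolist())
E
```

```text
32.85 [ 0.49976233 -0.21842448  0.26809984] [-1.23049181e-03  3.91312111e-02  9.99232941e-01  8.73774642e-04] -2.0032702854420634
scene 392 [ 0.553 -0.223  0.26 ] normal [ 0.004 -0.005  1.   ] long [ 0.999 -0.053 -0.004]
side 439 [ 0.559 -0.223  0.261] normal [ 0.015 -0.052  0.999] long [ 0.973 -0.23  -0.027]
wrist 11059 [ 0.49  -0.216  0.26 ] normal [ 0.002 -0.003  1.   ] long [ 0.995 -0.099 -0.002]
0.000 -0.001 -0.011 az 0.17
0.000 0.074 -0.011 az 0.17
-0.000 -0.001 0.230 az 0.00
bar 108 [[436.3, 443.1, 447.4], [-143.2, -97.2, -69.1]]
```

Aligned. Lower the guide, release it and rise.

Emit:
move_arm(motion=[{"gripper": 0.03,"x": 0,"y": 0,"z": 0.05,"ax": 0,"ay": 0,"az": 0},{"gripper": 0.03,"x": 0,"y": 0,"z": 0.1,"ax": 0,"ay": 0,"az": 0},{"gripper": 0.03,"x": 0,"y": 0,"z": 0.15,"ax": 0,"ay": 0,"az": 0},{"gripper": 0.03,"x": 0,"y": 0,"z": 0.19,"ax": 0,"ay": 0,"az": 0},{"gripper": 0.03,"x": 0,"y": 0,"z": 0.215,"ax": 0,"ay": 0,"az": 0},{"gripper": 0.03,"x": 0,"y": 0,"z": 0.231,"ax": 0,"ay": 0,"az": 0},{"gripper": 0.03,"x": 0,"y": 0,"z": 0.231,"ax": 0,"ay": 0,"az": 0}])

```text
time: 33.98
position: [0.5005, -0.2178, 0.0385]
orientation: [-0.0, 0.038, 0.999, 0.0]
ft_force: [0.5, -0.5, -0.3]
width: 0.0431
finger_force: 34.9
```

Emit:
move_arm(motion=[{"gripper": 0.054,"x": 0,"y": 0,"z": 0,"ax": 0,"ay": 0,"az": 0},{"gripper": 0.054,"x": 0,"y": 0,"z": 0,"ax": 0,"ay": 0,"az": 0},{"gripper": 0.054,"x": 0,"y": 0,"z": 0,"ax": 0,"ay": 0,"az": 0},{"gripper": 0.054,"x": 0,"y": 0,"z": -0.05,"ax": 0,"ay": 0,"az": 0},{"gripper": 0.054,"x": 0,"y": 0,"z": -0.1,"ax": 0,"ay": 0,"az": 0},{"gripper": 0.054,"x": 0,"y": 0,"z": -0.15,"ax": 0,"ay": 0,"az": 0},{"gripper": 0.054,"x": 0,"y": 0,"z": -0.2,"ax": 0,"ay": 0,"az": 0},{"gripper": 0.054,"x": 0,"y": 0,"z": -0.23,"ax": 0,"ay": 0,"az": 0}])

```text
time: 34.98
position: [0.501, -0.2187, 0.2726]
orientation: [0.002, 0.038, 0.999, -0.001]
ft_force: [0.9, -0.5, -0.9]
width: 0.0539
finger_force: 0.0
```

```bash
cat > tray.py <<'E'
from h import *
import sys
def run(tag,names=('scene','side','wrist')):
    for n in names:
        S=snap(n,f'{n}_{tag}.png');W=cloud(S);hsv=cv2.cvtColor(S['img'],cv2.COLOR_BGR2HSV)
        c,s=np.cos(TH),np.sin(TH);X=c*W[...,0]+s*W[...,1];Y=-s*W[...,0]+c*W[...,1];Z=W[...,2]
        m=((X>.43)&(X<.64)&(Y>-.26)&(Y<.045)&(Z>.014)&(Z<.035)&(hsv[...,1]<60)&(hsv[...,2]>90)).astype(np.uint8)
        m=cv2.morphologyEx(m,cv2.MORPH_OPEN,np.ones((3,3)))
        k,l,st,ce=cv2.connectedComponentsWithStats(m)
        for i in range(1,k):
            if st[i,4]>150:
                q=np.stack([X[l==i],Y[l==i]],1);r=cv2.minAreaRect((q*1000).astype(np.float32));print(n,st[i,4],'local',np.round(r[0],1),np.round(r[1],1),round(r[2],1),'z',np.percentile(Z[l==i],[5,50,95]).round(4))
if __name__=='__main__': run(sys.argv[1])
E
python3 tray.py 15; python3 -c "
import cv2,numpy as np
a=cv2.imread('pics/wrist_15.png');b=cv2.imread('pics/side_15.png')[180:400,150:400]
c=np.zeros((352,800,3),np.uint8);c[:300,:400]=cv2.resize(a,(400,300));c[:,400:]=cv2.resize(b,(400,352));cv2.imwrite('pics/c15.png',c)"
```

```text
scene 523 local [ 538.6 -181. ] [140.6  54.1] 0.0 z [0.0171 0.0229 0.028 ]
side 423 local [ 521.7 -181.5] [ 44.  103.7] 88.4 z [0.0203 0.0235 0.0273]
wrist 3624 local [ 541.4 -179.6] [ 46.4 143.1] 88.7 z [0.0213 0.0227 0.024 ]
```

View pics/c15.png

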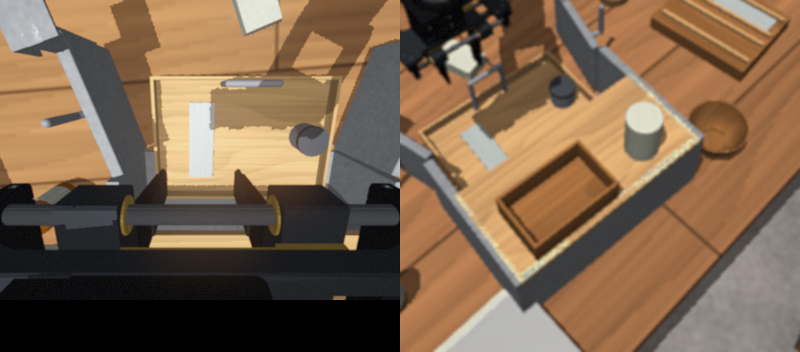

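The crop shows guide A flat on the tray floor at (200,140), clear of the walls, with the tin upright at (307,138). Next is guide B.

Run:
```python
from h import *
rows([(.698,.409,.24,.169)])
```

```text
-0.148 0.641 0.030 az -0.17
```

Emit:
move_arm(motion=[{"gripper": 0,"x": -0.005,"y": 0.04,"z": 0,"ax": 0,"ay": 0,"az": -0.02},{"gripper": 0,"x": -0.015,"y": 0.09,"z": 0,"ax": 0,"ay": 0,"az": -0.03},{"gripper": 0,"x": -0.025,"y": 0.14,"z": 0,"ax": 0,"ay": 0,"az": -0.05},{"gripper": 0,"x": -0.035,"y": 0.19,"z": 0,"ax": 0,"ay": 0,"az": -0.07},{"gripper": 0,"x": -0.045,"y": 0.24,"z": 0,"ax": 0,"ay": 0,"az": -0.09},{"gripper": 0,"x": -0.06,"y": 0.29,"z": 0,"ax": 0,"ay": 0,"az": -0.11},{"gripper": 0,"x": -0.07,"y": 0.34,"z": 0,"ax": 0,"ay": 0,"az": -0.13},{"gripper": 0,"x": -0.08,"y": 0.39,"z": 0,"ax": 0,"ay": 0,"az": -0.15},{"gripper": 0,"x": -0.095,"y": 0.44,"z": 0,"ax": 0,"ay": 0,"az": -0.169},{"gripper": 0,"x": -0.105,"y": 0.49,"z": 0,"ax": 0,"ay": 0,"az": -0.169},{"gripper": 0,"x": -0.12,"y": 0.54,"z": 0,"ax": 0,"ay": 0,"az": -0.169},{"gripper": 0,"x": -0.13,"y": 0.59,"z": 0,"ax": 0,"ay": 0,"az": -0.169},{"gripper": 0,"x": -0.148,"y": 0.641,"z": 0.03,"ax": 0,"ay": 0,"az": -0.169},{"gripper": 0,"x": -0.148,"y": 0.641,"z": 0.08,"ax": 0,"ay": 0,"az": -0.169},{"gripper": 0,"x": -0.148,"y": 0.641,"z": 0.13,"ax": 0,"ay": 0,"az": -0.169},{"gripper": 0,"x": -0.148,"y": 0.641,"z": 0.17,"ax": 0,"ay": 0,"az": -0.169},{"gripper": 0,"x": -0.148,"y": 0.641,"z": 0.17,"ax": 0,"ay": 0,"az": -0.169},{"gripper": 0,"x": -0.148,"y": 0.641,"z": 0.17,"ax": 0,"ay": 0,"az": -0.169}], squeeze=10)

```text
time: 37.38
position: [0.6973, 0.4095, 0.0992]
orientation: [0.0, -0.046, 0.999, 0.0]
ft_force: [0.4, -0.1, -0.3]
width: 0.0004
finger_force: 0.0
```

Emit:
move_arm(motion=[{"gripper": 0,"x": 0,"y": 0,"z": 0.02,"ax": 0,"ay": 0,"az": 0},{"gripper": 0,"x": 0,"y": 0,"z": 0.034,"ax": 0,"ay": 0,"az": 0},{"gripper": 0,"x": 0,"y": 0,"z": 0.039,"ax": 0,"ay": 0,"az": 0},{"gripper": 0,"x": 0,"y": 0,"z": 0.04,"ax": 0,"ay": 0,"az": 0},{"gripper": 0,"x": 0,"y": 0,"z": 0.041,"ax": 0,"ay": 0,"az": 0},{"gripper": 0,"x": 0,"y": 0,"z": 0.041,"ax": 0,"ay": 0,"az": 0}])

```text
time: 38.12
position: [0.6975, 0.4098, 0.0594]
orientation: [0.001, -0.046, 0.999, 0.0]
ft_force: [-1.4, -1.1, 5.3]
width: 0.0002
finger_force: 2.8
```

Emit:
move_arm(motion=[{"gripper": 0,"x": 0.008,"y": 0,"z": 0,"ax": 0,"ay": 0,"az": 0},{"gripper": 0,"x": 0.02,"y": 0,"z": 0,"ax": 0,"ay": 0,"az": 0},{"gripper": 0,"x": 0.032,"y": 0,"z": 0,"ax": 0,"ay": 0,"az": 0},{"gripper": 0,"x": 0.044,"y": 0,"z": 0,"ax": 0,"ay": 0,"az": 0},{"gripper": 0,"x": 0.056,"y": 0,"z": 0,"ax": 0,"ay": 0,"az": 0},{"gripper": 0,"x": 0.068,"y": 0,"z": 0,"ax": 0,"ay": 0,"az": 0},{"gripper": 0,"x": 0.08,"y": 0,"z": 0,"ax": 0,"ay": 0,"az": 0},{"gripper": 0,"x": 0.092,"y": 0,"z": 0,"ax": 0,"ay": 0,"az": 0},{"gripper": 0,"x": 0.104,"y": 0,"z": 0,"ax": 0,"ay": 0,"az": 0},{"gripper": 0,"x": 0.116,"y": 0,"z": 0,"ax": 0,"ay": 0,"az": 0},{"gripper": 0,"x": 0.128,"y": 0,"z": 0,"ax": 0,"ay": 0,"az": 0},{"gripper": 0,"x": 0.136,"y": 0,"z": 0,"ax": 0,"ay": 0,"az": 0},{"gripper": 0,"x": 0.142,"y": 0,"z": 0,"ax": 0,"ay": 0,"az": 0},{"gripper": 0,"x": 0.142,"y": 0,"z": 0,"ax": 0,"ay": 0,"az": 0}])

```text
time: 39.88
position: [0.5557, 0.3969, 0.0593]
orientation: [0.001, -0.046, 0.999, 0.001]
ft_force: [-0.7, -0.2, 7.0]
width: 0.0006
finger_force: 3.6
```

```bash
python3 board.py 16
```

```text
39.875 [0.55569173 0.39689584 0.05927944] [ 1.09058585e-03 -4.62517120e-02  9.98929019e-01  6.36825415e-04]
scene board [595.5 351.6] [301.5 200. ] 5.98
wrist plate 18322 [499.4 390.8] [119.7  46.3] 5.76 0.0416
wrist board [534.9 348. ] [179. 202.] 8.2
tin scene 137 [ 0.5324 -0.0401] [ 0.5328 -0.0419  0.064 ]
tin side 188 [ 0.5311 -0.0391] [ 0.5314 -0.0372  0.0638]
```

Emit:
move_arm(motion=[{"gripper": 0,"x": 0,"y": 0,"z": -0.03,"ax": 0,"ay": 0,"az": 0},{"gripper": 0.07,"x": 0.02,"y": 0,"z": -0.06,"ax": 0,"ay": 0,"az": 0},{"gripper": 0.07,"x": 0.05,"y": -0.001,"z": -0.06,"ax": 0,"ay": 0,"az": 0},{"gripper": 0.07,"x": 0.071,"y": -0.001,"z": -0.06,"ax": 0,"ay": 0,"az": 0},{"gripper": 0.07,"x": 0.071,"y": -0.001,"z": -0.06,"ax": 0,"ay": 0,"az": 0},{"gripper": 0.07,"x": 0.071,"y": -0.001,"z": -0.04,"ax": 0,"ay": 0,"az": 0},{"gripper": 0.07,"x": 0.071,"y": -0.001,"z": -0.02,"ax": 0,"ay": 0,"az": 0},{"gripper": 0.07,"x": 0.071,"y": -0.001,"z": 0,"ax": 0,"ay": 0,"az": 0},{"gripper": 0.07,"x": 0.071,"y": -0.001,"z": 0.009,"ax": 0,"ay": 0,"az": 0},{"gripper": 0.07,"x": 0.071,"y": -0.001,"z": 0.009,"ax": 0,"ay": 0,"az": 0},{"gripper": 0.03,"x": 0.071,"y": -0.001,"z": 0.009,"ax": 0,"ay": 0,"az": 0},{"gripper": 0.03,"x": 0.071,"y": -0.001,"z": 0.009,"ax": 0,"ay": 0,"az": 0},{"gripper": 0.03,"x": 0.071,"y": -0.001,"z": 0.009,"ax": 0,"ay": 0,"az": 0},{"gripper": 0.03,"x": 0.071,"y": -0.001,"z": 0.009,"ax": 0,"ay": 0,"az": 0},{"gripper": 0.03,"x": 0.071,"y": -0.001,"z": 0.009,"ax": 0,"ay": 0,"az": 0}], squeeze=35)

```text
time: 41.95
position: [0.4854, 0.3891, 0.0493]
orientation: [0.0, -0.046, 0.999, 0.0]
ft_force: [-0.6, 0.2, 3.1]
width: 0.0432
finger_force: 35.0
```

Emit:
move_arm(motion=[{"gripper": 0.03,"x": 0,"y": 0,"z": -0.01,"ax": 0,"ay": 0,"az": 0},{"gripper": 0.03,"x": 0,"y": 0,"z": -0.03,"ax": 0,"ay": 0,"az": 0},{"gripper": 0.03,"x": 0,"y": 0,"z": -0.06,"ax": 0,"ay": 0,"az": 0},{"gripper": 0.03,"x": 0,"y": 0,"z": -0.1,"ax": 0,"ay": 0,"az": 0},{"gripper": 0.03,"x": 0,"y": 0,"z": -0.14,"ax": 0,"ay": 0,"az": 0},{"gripper": 0.03,"x": 0,"y": 0,"z": -0.18,"ax": 0,"ay": 0,"az": 0},{"gripper": 0.03,"x": 0,"y": 0,"z": -0.22,"ax": 0,"ay": 0,"az": 0},{"gripper": 0.03,"x": 0,"y": 0,"z": -0.22,"ax": 0,"ay": 0,"az": 0}])

```text
time: 42.95
position: [0.4867, 0.39, 0.2752]
orientation: [0.004, -0.046, 0.999, 0.003]
ft_force: [-0.5, 0.1, -0.9]
width: 0.0433
finger_force: 35.0
```

```bash
python3 held.py 17
```

```text
42.95 [0.48674897 0.39004913 0.27520111] [ 0.00430828 -0.0461165   0.99892334  0.00261908] -1.0735635074661145
scene 800 [0.535 0.393 0.268] normal [-0.001  0.011 -1.   ] long [0.989 0.15  0.001]
side 221 [0.546 0.394 0.265] normal [-0.001  0.005 -1.   ] long [ 0.984  0.177 -0.   ]
wrist 11066 [0.475 0.389 0.262] normal [ 0.    -0.002  1.   ] long [ 0.995  0.101 -0.   ]
0.040 -0.605 -0.012 az 0.17
0.028 -0.531 -0.012 az 0.17
```

Emit:
move_arm(motion=[{"gripper": 0.03,"x": 0.002,"y": -0.025,"z": 0,"ax": 0,"ay": 0,"az": 0.01},{"gripper": 0.03,"x": 0.004,"y": -0.065,"z": 0,"ax": 0,"ay": 0,"az": 0.03},{"gripper": 0.03,"x": 0.006,"y": -0.11,"z": 0,"ax": 0,"ay": 0,"az": 0.05},{"gripper": 0.03,"x": 0.009,"y": -0.16,"z": 0,"ax": 0,"ay": 0,"az": 0.07},{"gripper": 0.03,"x": 0.012,"y": -0.21,"z": 0,"ax": 0,"ay": 0,"az": 0.09},{"gripper": 0.03,"x": 0.014,"y": -0.26,"z": 0,"ax": 0,"ay": 0,"az": 0.11},{"gripper": 0.03,"x": 0.017,"y": -0.31,"z": 0,"ax": 0,"ay": 0,"az": 0.13},{"gripper": 0.03,"x": 0.02,"y": -0.36,"z": 0,"ax": 0,"ay": 0,"az": 0.15},{"gripper": 0.03,"x": 0.022,"y": -0.41,"z": 0,"ax": 0,"ay": 0,"az": 0.169},{"gripper": 0.03,"x": 0.025,"y": -0.46,"z": 0,"ax": 0,"ay": 0,"az": 0.169},{"gripper": 0.03,"x": 0.027,"y": -0.505,"z": 0,"ax": 0,"ay": 0,"az": 0.169},{"gripper": 0.03,"x": 0.028,"y": -0.531,"z": 0,"ax": 0,"ay": 0,"az": 0.169},{"gripper": 0.03,"x": 0.028,"y": -0.531,"z": 0,"ax": 0,"ay": 0,"az": 0.169}])

```text
time: 44.72
position: [0.5045, -0.1443, 0.2669]
orientation: [-0.002, 0.04, 0.999, 0.0]
ft_force: [0.0, -0.6, -1.3]
width: 0.0434
finger_force: 35.0
```

```bash
python3 held.py 18; python3 -c "
from h import *
rows([(*w2(.515,-.105),.039,0)])"; python3 tray.py 18b
```

```text
44.725 [ 0.504527   -0.1442691   0.26693058] [-1.56179329e-03  4.03533552e-02  9.99184176e-01  3.86843973e-04] -1.8706987676210372
scene 416 [ 0.559 -0.148  0.259] normal [-0.     0.018 -1.   ] long [ 0.998 -0.058 -0.001]
side 399 [ 0.564 -0.148  0.26 ] normal [-0.007  0.015 -1.   ] long [ 0.984 -0.178 -0.01 ]
wrist 11048 [ 0.495 -0.142  0.26 ] normal [ 0.003 -0.002  1.   ] long [ 0.998 -0.069 -0.003]
-0.001 -0.076 -0.012 az 0.17
-0.000 -0.001 -0.012 az 0.17
-0.001 -0.001 0.229 az 0.00
scene 520 local [ 537.4 -181.6] [141.7  58.4] 1.0 z [0.0173 0.0228 0.0279]
side 421 local [ 521.  -181.4] [ 44.2 105.5] 89.3 z [0.0198 0.0236 0.0265]
wrist 3539 local [ 540.2 -180.5] [ 46.8 141. ] 89.1 z [0.0209 0.0226 0.0239]
```

Emit:
move_arm(motion=[{"gripper": 0.03,"x": 0,"y": 0,"z": 0.05,"ax": 0,"ay": 0,"az": 0},{"gripper": 0.03,"x": 0,"y": 0,"z": 0.1,"ax": 0,"ay": 0,"az": 0},{"gripper": 0.03,"x": 0,"y": 0,"z": 0.15,"ax": 0,"ay": 0,"az": 0},{"gripper": 0.03,"x": 0,"y": 0,"z": 0.19,"ax": 0,"ay": 0,"az": 0},{"gripper": 0.03,"x": 0,"y": 0,"z": 0.215,"ax": 0,"ay": 0,"az": 0},{"gripper": 0.03,"x": 0,"y": 0,"z": 0.23,"ax": 0,"ay": 0,"az": 0},{"gripper": 0.03,"x": 0,"y": 0,"z": 0.23,"ax": 0,"ay": 0,"az": 0}])

```text
time: 45.9
position: [0.5062, -0.142, 0.0384]
orientation: [-0.0, 0.038, 0.999, 0.0]
ft_force: [0.2, -0.1, -1.0]
width: 0.043
finger_force: 35.0
```

Emit:
move_arm(motion=[{"gripper": 0.054,"x": 0,"y": 0,"z": 0,"ax": 0,"ay": 0,"az": 0},{"gripper": 0.054,"x": 0,"y": 0,"z": 0,"ax": 0,"ay": 0,"az": 0},{"gripper": 0.054,"x": 0,"y": 0,"z": 0,"ax": 0,"ay": 0,"az": 0},{"gripper": 0.054,"x": 0,"y": 0,"z": -0.05,"ax": 0,"ay": 0,"az": 0},{"gripper": 0.054,"x": 0,"y": 0,"z": -0.1,"ax": 0,"ay": 0,"az": 0},{"gripper": 0.054,"x": 0,"y": 0,"z": -0.15,"ax": 0,"ay": 0,"az": 0},{"gripper": 0.054,"x": 0,"y": 0,"z": -0.2,"ax": 0,"ay": 0,"az": 0},{"gripper": 0.054,"x": 0,"y": 0,"z": -0.23,"ax": 0,"ay": 0,"az": 0}])

```text
time: 46.9
position: [0.5068, -0.1428, 0.2725]
orientation: [0.002, 0.038, 0.999, -0.001]
ft_force: [0.1, -0.1, 0.4]
width: 0.0537
finger_force: 0.0
```

```bash
python3 tray.py 19
python3 - <<'E'
from h import *
tin(.531,-.037,'19b',.05,('scene','side'),.064)
w=w2(.439,-.107);rows([(*w,.25,1.571),(*w,.25,-1.571)]);print(get_obs()['joints'])
# any other tin anywhere? search 0.045-high dark discs on the table
P,L,cl,ims=clouds('19c',('scene','side'))
im,hm=ortho(cl,ims,.15,1.0,-.8,.8,.004)
m=((hm>.038)&(hm<.052)).astype(np.uint8);m=cv2.morphologyEx(m,cv2.MORPH_CLOSE,np.ones((3,3)))
k,l,st,c=cv2.connectedComponentsWithStats(m)
for i in range(1,k):
    if st[i,4]>50: print('comp',st[i,2:].tolist(),'x',round(1.0-c[i,1]*.004,3),'y',round(.8-c[i,0]*.004,3),im[l==i].mean(0).round())
E
```

```text
scene 518 local [ 538.8 -181.2] [ 56.4 142. ] 88.4 z [0.0172 0.0231 0.0287]
scene 547 local [ 539.3 -104.8] [139.   54.9] 0.5 z [0.0172 0.0229 0.0284]
side 388 local [ 520. -105.] [108.3  44.2] 0.8 z [0.02   0.0236 0.0267]
side 428 local [ 520.2 -181.3] [ 43.7 108. ] 89.6 z [0.02   0.0235 0.0272]
wrist 3537 local [ 540.5 -180.6] [ 47.1 142.8] 89.1 z [0.0208 0.0226 0.0239]
wrist 3641 local [ 541.9 -103.2] [143.   46.5] 0.2 z [0.0208 0.0227 0.024 ]
tin scene 83 [ 0.5074 -0.025 ] [ 0.5067 -0.0343  0.0641]
tin side 179 [ 0.5038 -0.0229] [ 0.5061 -0.0239  0.0637]
0.076 -0.003 0.017 az -1.57
0.076 -0.003 0.017 az 1.57
[-3.76578093e-01 -1.74605096e-01  1.88326997e+00 -2.49942324e-05
  1.43472275e+00 -1.87053231e+00]
comp [27, 22, 65] x 0.785 y 0.12 [ 49.  78. 111.]
comp [57, 64, 3053] x 0.627 y 0.357 [ 88. 131. 175.]
comp [82, 48, 385] x 0.454 y -0.188 [ 77. 108. 137.]
comp [50, 42, 248] x 0.28 y -0.592 [142. 149. 150.]
```

Both guides lie flat in the tray at (540,-180) and (540,-105) local. The tin was nudged to about (505,14) local but is still upright inside. Now I'll turn to the bar.

Emit:
move_arm(motion=[{"gripper": 0.04,"x": 0.008,"y": 0,"z": 0,"ax": 0,"ay": 0,"az": 0.175},{"gripper": 0.04,"x": 0.017,"y": 0,"z": 0,"ax": 0,"ay": 0,"az": 0.35},{"gripper": 0.04,"x": 0.025,"y": 0,"z": 0,"ax": 0,"ay": 0,"az": 0.525},{"gripper": 0.04,"x": 0.034,"y": 0,"z": 0,"ax": 0,"ay": 0,"az": 0.7},{"gripper": 0.04,"x": 0.042,"y": 0,"z": 0,"ax": 0,"ay": 0,"az": 0.875},{"gripper": 0.04,"x": 0.05,"y": 0,"z": 0,"ax": 0,"ay": 0,"az": 1.05},{"gripper": 0.04,"x": 0.06,"y": -0.001,"z": 0,"ax": 0,"ay": 0,"az": 1.225},{"gripper": 0.04,"x": 0.068,"y": -0.002,"z": 0,"ax": 0,"ay": 0,"az": 1.4},{"gripper": 0.04,"x": 0.076,"y": -0.003,"z": 0,"ax": 0,"ay": 0,"az": 1.571},{"gripper": 0.04,"x": 0.076,"y": -0.003,"z": 0,"ax": 0,"ay": 0,"az": 1.571}])

```text
time: 48.5
position: [0.4293, -0.1394, 0.2671]
orientation: [-0.001, 0.733, 0.68, -0.0]
ft_force: [0.1, -0.4, 0.2]
width: 0.0403
finger_force: 0.0
```

Run:
```python
from h import *
o=get_obs();print(o['position'],o['orientation'])
P,L,cl,ims=clouds('20')
b=(P[:,2]>.098)&(P[:,2]<.113)&(L[:,0]>.41)&(L[:,0]<.47)&(L[:,1]>-.17)&(L[:,1]<-.05)
print('bar',b.sum(),np.round(np.percentile(np.c_[L,P[:,2]][b],[2,50,98],axis=0)*1e3,1).T.tolist())
for n,W in zip(('scene','side','wrist'),cl):
    c,s=np.cos(TH),np.sin(TH);X=c*W[...,0]+s*W[...,1];Y=-s*W[...,0]+c*W[...,1];Z=W[...,2]
    t=(X>.45)&(X<.62)&(Y>-.06)&(Y<.075)&(Z>.058)&(Z<.07)
    if t.sum()>20: print(n,'tin',t.sum(),np.percentile(X[t],[1,99]).round(4),np.percentile(Y[t],[1,99]).round(4),np.percentile(Z[t],[5,50,95]).round(4))
    w=(X>.45)&(X<.55)&(Y>.03)&(Y<.065)&(Z>.036)&(Z<.052)
    if w.sum()>20: print(n,'wall',w.sum(),np.percentile(Y[w],[2,50,98]).round(4))
rows([(*w2(.439,-.107),.11,0)])
a=ims[2];b=ims[0][130:290,180:400]
C=np.zeros((300,800,3),np.uint8);C[:,:400]=cv2.resize(a,(400,300));C[:291,400:]=cv2.resize(b,(400,291));cv2.imwrite('pics/c20.png',C)
```

```text
[ 0.42932867 -0.13940354  0.26708595] [-1.12256669e-03  7.33224307e-01  6.79985766e-01 -4.60993502e-04]
bar 901 [[434.0, 439.2, 445.7], [-144.5, -105.1, -69.1], [102.5, 108.5, 111.4]]
scene tin 81 [0.4834 0.5332] [-0.0104  0.0171] [0.0594 0.0635 0.0685]
side tin 212 [0.4809 0.5879] [-0.0101  0.0736] [0.0596 0.0644 0.0679]
side wall 39 [0.0401 0.0425 0.0649]
wrist tin 2477 [0.4805 0.6137] [-0.0081  0.0737] [0.0613 0.0638 0.0666]
wrist wall 483 [0.042  0.0445 0.0468]
-0.000 -0.000 0.158 az 0.00
```

View pics/c20.png

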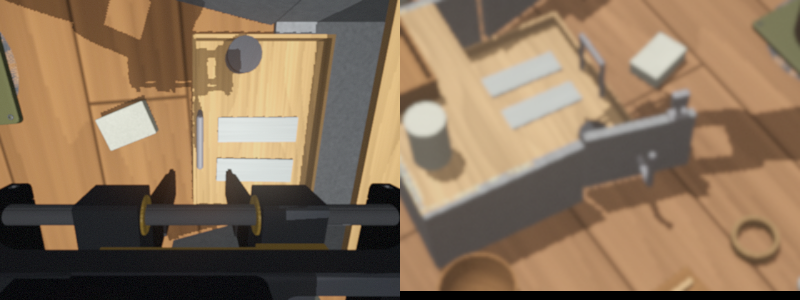

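The wrist view shows both guides flat at (257,130) and (255,170). The tin at (243,53) is upright but touches the side wall, so I'll shift it 20 mm inward for margin.

Emit:
move_arm(motion=[{"gripper": 0.078,"x": 0.045,"y": 0.025,"z": 0,"ax": 0,"ay": 0,"az": 0},{"gripper": 0.078,"x": 0.09,"y": 0.05,"z": 0,"ax": 0,"ay": 0,"az": 0},{"gripper": 0.078,"x": 0.123,"y": 0.068,"z": 0.02,"ax": 0,"ay": 0,"az": 0},{"gripper": 0.078,"x": 0.123,"y": 0.068,"z": 0.07,"ax": 0,"ay": 0,"az": 0},{"gripper": 0.078,"x": 0.123,"y": 0.068,"z": 0.12,"ax": 0,"ay": 0,"az": 0},{"gripper": 0.078,"x": 0.123,"y": 0.068,"z": 0.17,"ax": 0,"ay": 0,"az": 0},{"gripper": 0.078,"x": 0.123,"y": 0.068,"z": 0.205,"ax": 0,"ay": 0,"az": 0},{"gripper": 0.078,"x": 0.123,"y": 0.068,"z": 0.221,"ax": 0,"ay": 0,"az": 0},{"gripper": 0.078,"x": 0.123,"y": 0.068,"z": 0.221,"ax": 0,"ay": 0,"az": 0},{"gripper": 0.03,"x": 0.123,"y": 0.068,"z": 0.221,"ax": 0,"ay": 0,"az": 0},{"gripper": 0.03,"x": 0.123,"y": 0.068,"z": 0.221,"ax": 0,"ay": 0,"az": 0},{"gripper": 0.03,"x": 0.123,"y": 0.068,"z": 0.221,"ax": 0,"ay": 0,"az": 0},{"gripper": 0.03,"x": 0.123,"y": 0.068,"z": 0.221,"ax": 0,"ay": 0,"az": 0},{"gripper": 0.03,"x": 0.123,"y": 0.068,"z": 0.221,"ax": 0,"ay": 0,"az": 0}], squeeze=15)

```text
time: 50.4
position: [0.508, -0.0223, 0.0486]
orientation: [0.001, 0.734, 0.679, 0.0]
ft_force: [-1.5, 0.5, 5.1]
width: 0.0514
finger_force: 15.0
```

Emit:
move_arm(motion=[{"gripper": 0.03,"x": 0,"y": 0,"z": -0.005,"ax": 0,"ay": 0,"az": 0},{"gripper": 0.03,"x": -0.008,"y": 0.008,"z": -0.005,"ax": 0,"ay": 0,"az": 0},{"gripper": 0.03,"x": -0.016,"y": 0.016,"z": -0.005,"ax": 0,"ay": 0,"az": 0},{"gripper": 0.03,"x": -0.02,"y": 0.02,"z": -0.005,"ax": 0,"ay": 0,"az": 0},{"gripper": 0.03,"x": -0.02,"y": 0.02,"z": -0.005,"ax": 0,"ay": 0,"az": 0},{"gripper": 0.03,"x": -0.02,"y": 0.02,"z": -0.002,"ax": 0,"ay": 0,"az": 0},{"gripper": 0.03,"x": -0.02,"y": 0.02,"z": 0,"ax": 0,"ay": 0,"az": 0},{"gripper": 0.03,"x": -0.02,"y": 0.02,"z": 0,"ax": 0,"ay": 0,"az": 0},{"gripper": 0.06,"x": -0.02,"y": 0.02,"z": 0,"ax": 0,"ay": 0,"az": 0},{"gripper": 0.078,"x": -0.02,"y": 0.02,"z": 0,"ax": 0,"ay": 0,"az": 0},{"gripper": 0.078,"x": -0.02,"y": 0.02,"z": 0,"ax": 0,"ay": 0,"az": 0},{"gripper": 0.078,"x": -0.02,"y": 0.02,"z": -0.05,"ax": 0,"ay": 0,"az": 0},{"gripper": 0.078,"x": -0.02,"y": 0.02,"z": -0.1,"ax": 0,"ay": 0,"az": 0},{"gripper": 0.05,"x": -0.02,"y": 0.02,"z": -0.15,"ax": 0,"ay": 0,"az": 0},{"gripper": 0.04,"x": -0.06,"y": -0.03,"z": -0.2,"ax": 0,"ay": 0,"az": 0},{"gripper": 0.04,"x": -0.1,"y": -0.06,"z": -0.2,"ax": 0,"ay": 0,"az": 0},{"gripper": 0.04,"x": -0.123,"y": -0.068,"z": -0.2,"ax": 0,"ay": 0,"az": 0},{"gripper": 0.04,"x": -0.123,"y": -0.068,"z": -0.2,"ax": 0,"ay": 0,"az": 0}])

```text
time: 52.65
position: [0.4294, -0.1407, 0.2479]
orientation: [0.0, 0.735, 0.678, 0.0]
ft_force: [0.1, 0.2, -0.5]
width: 0.0408
finger_force: 0.0
```

```bash
cat > chk.py <<'E'
from h import *
import sys
dx=float(sys.argv[2]) if len(sys.argv)>2 else 0
o=get_obs();print(o['time'],o['position'],o['ft_force'])
P,L,cl,ims=clouds(sys.argv[1])
b=(P[:,2]>.1)&(P[:,2]<.113)&(abs(L[:,0]-.439-dx)<.03)&(L[:,1]>-.17)&(L[:,1]<-.05)
print('bar',b.sum(),np.round(np.percentile(np.c_[L,P[:,2]][b],[2,50,98],axis=0)*1e3,1).T.tolist())
for n,W in zip(('scene','side','wrist'),cl):
    c,s=np.cos(TH),np.sin(TH);X=c*W[...,0]+s*W[...,1];Y=-s*W[...,0]+c*W[...,1];Z=W[...,2]
    t=(X>.45+dx)&(X<.56+dx)&(Y>-.06)&(Y<.06)&(Z>.058)&(Z<.07)
    if t.sum()>20: print(n,'tin',t.sum(),np.percentile(X[t],[1,99]).round(4),np.percentile(Y[t],[1,99]).round(4),np.percentile(Z[t],[5,50,95]).round(4))
rows([(*w2(.439+dx,-.107),.11,0)])
E
python3 chk.py 21
```

```text
52.65 [ 0.42944055 -0.14066282  0.24792315] [ 0.10249204  0.24046997 -0.53258007]
bar 948 [[436.6, 441.5, 447.8], [-144.5, -105.0, -69.3], [103.7, 108.7, 111.7]]
scene tin 166 [0.5078 0.5568] [-0.029   0.0167] [0.0594 0.0629 0.0682]
side tin 187 [0.5044 0.5543] [-0.0293  0.0178] [0.0606 0.0646 0.0679]
wrist tin 2217 [0.5043 0.5529] [-0.028   0.0201] [0.0623 0.0638 0.0649]
-0.001 -0.000 0.137 az 0.00
```

Emit:
move_arm(motion=[{"gripper": 0.04,"x": 0,"y": 0.001,"z": 0.05,"ax": 0,"ay": 0,"az": 0},{"gripper": 0.04,"x": 0,"y": 0.001,"z": 0.1,"ax": 0,"ay": 0,"az": 0},{"gripper": 0.04,"x": 0,"y": 0.001,"z": 0.138,"ax": 0,"ay": 0,"az": 0},{"gripper": 0.04,"x": 0,"y": 0.001,"z": 0.138,"ax": 0,"ay": 0,"az": 0},{"gripper": 0,"x": 0,"y": 0.001,"z": 0.138,"ax": 0,"ay": 0,"az": 0},{"gripper": 0,"x": 0,"y": 0.001,"z": 0.138,"ax": 0,"ay": 0,"az": 0},{"gripper": 0,"x": 0,"y": 0.001,"z": 0.138,"ax": 0,"ay": 0,"az": 0},{"gripper": 0,"x": 0,"y": 0.001,"z": 0.138,"ax": 0,"ay": 0,"az": 0}], squeeze=20)

```text
time: 53.8
position: [0.4316, -0.14, 0.1108]
orientation: [0.001, 0.734, 0.679, 0.0]
ft_force: [-1.2, 0.8, 4.3]
width: 0.0092
finger_force: 20.0
```

Emit:
move_arm(motion=[{"gripper": 0,"x": 0,"y": 0.004,"z": 0,"ax": 0,"ay": 0,"az": 0},{"gripper": 0,"x": 0,"y": 0.012,"z": 0,"ax": 0,"ay": 0,"az": 0},{"gripper": 0,"x": 0,"y": 0.022,"z": 0,"ax": 0,"ay": 0,"az": 0},{"gripper": 0,"x": 0,"y": 0.034,"z": 0,"ax": 0,"ay": 0,"az": 0},{"gripper": 0,"x": 0,"y": 0.046,"z": 0,"ax": 0,"ay": 0,"az": 0},{"gripper": 0,"x": 0,"y": 0.058,"z": 0,"ax": 0,"ay": 0,"az": 0},{"gripper": 0,"x": 0,"y": 0.07,"z": 0,"ax": 0,"ay": 0,"az": 0},{"gripper": 0,"x": 0,"y": 0.082,"z": 0,"ax": 0,"ay": 0,"az": 0},{"gripper": 0,"x": 0,"y": 0.094,"z": 0,"ax": 0,"ay": 0,"az": 0},{"gripper": 0,"x": 0,"y": 0.106,"z": 0,"ax": 0,"ay": 0,"az": 0},{"gripper": 0,"x": 0,"y": 0.117,"z": 0,"ax": 0,"ay": 0,"az": 0},{"gripper": 0,"x": 0,"y": 0.126,"z": 0,"ax": 0,"ay": 0,"az": 0},{"gripper": 0,"x": 0,"y": 0.134,"z": 0,"ax": 0,"ay": 0,"az": 0},{"gripper": 0,"x": 0,"y": 0.14,"z": 0,"ax": 0,"ay": 0,"az": 0},{"gripper": 0,"x": 0,"y": 0.144,"z": 0,"ax": 0,"ay": 0,"az": 0},{"gripper": 0,"x": 0,"y": 0.144,"z": 0,"ax": 0,"ay": 0,"az": 0}])

```text
time: 55.8
position: [0.5761, -0.151, 0.1109]
orientation: [0.001, 0.734, 0.679, 0.001]
ft_force: [0.8, 0.9, 4.3]
width: 0.0096
finger_force: 20.0
```

Emit:
move_arm(motion=[{"gripper": 0,"x": 0,"y": 0.001,"z": 0,"ax": 0,"ay": 0,"az": 0},{"gripper": 0,"x": 0,"y": 0.002,"z": 0,"ax": 0,"ay": 0,"az": 0},{"gripper": 0,"x": 0,"y": 0.003,"z": 0,"ax": 0,"ay": 0,"az": 0},{"gripper": 0,"x": 0,"y": 0.003,"z": 0,"ax": 0,"ay": 0,"az": 0}])

```text
time: 56.3
position: [0.5766, -0.1511, 0.1108]
orientation: [-0.001, 0.734, 0.679, -0.001]
ft_force: [-6.8, 0.5, 11.5]
width: 0.0089
finger_force: 20.0
```

Emit:
move_arm(motion=[{"gripper": 0.04,"x": 0,"y": 0,"z": 0,"ax": 0,"ay": 0,"az": 0},{"gripper": 0.04,"x": 0,"y": -0.001,"z": 0,"ax": 0,"ay": 0,"az": 0},{"gripper": 0.04,"x": 0,"y": -0.001,"z": 0,"ax": 0,"ay": 0,"az": 0},{"gripper": 0.04,"x": 0,"y": -0.001,"z": -0.06,"ax": 0,"ay": 0,"az": 0},{"gripper": 0.04,"x": 0,"y": -0.001,"z": -0.12,"ax": 0,"ay": 0,"az": 0},{"gripper": 0.04,"x": 0,"y": -0.001,"z": -0.17,"ax": 0,"ay": 0,"az": 0},{"gripper": 0.04,"x": 0,"y": -0.05,"z": -0.2,"ax": 0,"ay": 0,"az": 0},{"gripper": 0.04,"x": 0,"y": -0.1,"z": -0.2,"ax": 0,"ay": 0,"az": 0},{"gripper": 0.04,"x": 0,"y": -0.12,"z": -0.2,"ax": 0,"ay": 0,"az": 0},{"gripper": 0.04,"x": 0,"y": -0.12,"z": -0.2,"ax": 0,"ay": 0,"az": 0}])

```text
time: 57.55
position: [0.4573, -0.1417, 0.3098]
orientation: [0.001, 0.734, 0.679, 0.0]
ft_force: [1.0, 0.4, -0.0]
width: 0.0397
finger_force: 0.0
```

Run:
```python
from h import *
o=get_obs();print(o['time'],o['position'])
P,L,cl,ims=clouds('23')
b=(P[:,2]>.098)&(P[:,2]<.113)&(L[:,0]>.57)&(L[:,0]<.605)&(L[:,1]>-.17)&(L[:,1]<-.05)
print('bar',b.sum(),np.round(np.percentile(L[b],[2,50,98],axis=0)*1e3,1).T.tolist())
for y0,y1 in((-.4,-.27),(.05,.2)):
    m=(P[:,2]>.14)&(P[:,2]<.16)&(L[:,0]>.39)&(L[:,0]<.545)&(L[:,1]>y0)&(L[:,1]<y1)
    v=np.linalg.svd(L[m]-L[m].mean(0),full_matrices=0)[2][0]; print('door',v,m.sum())
t=(P[:,2]>.17)&(P[:,2]<.22)&(L[:,0]>.36)&(L[:,0]<.46)&(L[:,1]>.05)&(L[:,1]<.16); print('tab top',np.percentile(P[t][:,2],[50,90]),t.sum())
C=np.zeros((300,800,3),np.uint8);C[:,:400]=cv2.resize(ims[2],(400,300));C[:,400:]=cv2.resize(ims[0][110:350,80:400],(400,300));cv2.imwrite('pics/c23.png',C)
```

```text
57.55 [ 0.45729121 -0.141733    0.30983171]
bar 791 [[582.0, 586.3, 593.4], [-145.1, -105.9, -69.2]]
door [-0.93352413 -0.35851458] 598
door [ 0.95484941 -0.29709023] 889
tab top [0.20291242 0.21130331] 156
```

View pics/c23.png

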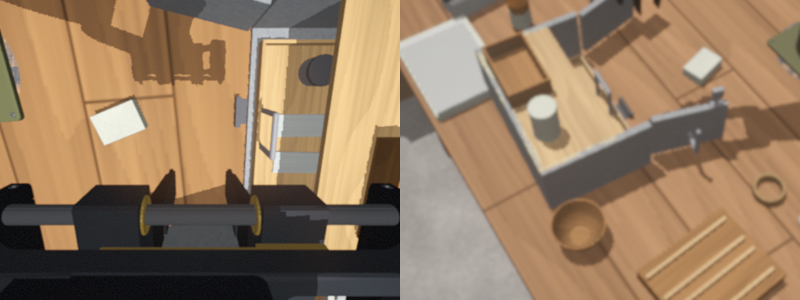

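The final views show the tray fully home, with its bar at local 586 mm. The guides are visible at (297,125) and (297,160), the tin is upright at (318,70), the bolt is up and both doors are wide open. The board is empty.

```bash
python3 -c "
from bench import *
print(close_job())"
```

```text
the job is handed in; nothing more can be done
None
```

The job is handed in at about 58 s: both guides lie flat and the one tin I found stands upright in the tray. The tray is pushed fully home, with the bolt up, both doors wide open and the other things on the table left alone.

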